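# Open the deep-bolted lockbox with its T-key

## Task

Open the grey lockbox: lift the steel T-key out of its wooden block, lower it down the deep key shaft in the box's front deck, find the recessed square stem by feel without bearing down with more than about 25 N, seat the key fully and turn it clockwise until the deadbolt is fully drawn, without wrenching it against its stop. Let go, leaving the key standing in the shaft, then press the round push button so that the lid springs up. Leave the other things on the shelf where they are.

Things in the scene. Friction and masses are not known exactly. Their poses are not given: they have to be found in the camera images.
- tkey_bar (a point): The T-key of bare steel, 0.30 kg: a flat cross-bar 84 long, 12 thick and 16 high (mm) on top of a round shank of 13 mm diameter, with a square socket foot. This point is the centre of the cross-bar, where it is best gripped, across its 12 mm; x runs along the bar, y across it, z up the key, away from the foot. The whole key is 173 mm tall and stands upright in the key block at the start; it must be lifted 50 mm to clear the block.
- tkey_foot (a point): Middle of the T-key's open bottom end, 165 mm straight below the bar's centre; axes as tkey_bar. The foot is a square tube 20.5 mm outside, with sides parallel and square to the bar; its square socket is 13.5 mm wide and 30 mm deep.
- key_block: Wooden key block, fixed, 75 x 75 x 62 mm, with one square pocket 22.5 mm wide and 50 mm deep in its top that holds the T-key's foot. Origin at the centre of its underside.
- lockbox: Grey steel lockbox, fixed to the shelf, 220 (x, front to back) x 260 (y) x 130 mm high. Origin at the centre of its underside; -x is its front, z up. The front 88 mm of its top is a fixed deck at 130 mm, with the key shaft towards +y and the push button towards -y; the rest is the lid, hinged at the back.
- shaft_mouth (a point): Centre of the mouth of the key shaft, at the top of its round steel collar (58 mm outside diameter, 6 mm above the deck; 136 mm above the shelf). The shaft is an upright round hole of 31 mm bore, 120 mm deep from this point, parallel to the lockbox's z; its mouth is countersunk, 47 mm wide at the top and narrowing to the bore 8 mm down.
- stem_tip (a point): Tip of the greased steel stem, on the shaft's axis, 94 mm below the mouth (axes as lockbox). The stem is 12 mm square, 26 mm tall, top edges bevelled 0.5 mm. Its angle about the vertical may be any and is not measured: at a wrong angle the key's foot rests on the tip; up to 0.13 rad off it drops on; a little more and it may bind part-way, 97 to 116 mm down: lift it clear and turn it a little.
- shaft_floor (a point): Middle of the shaft's floor, 120 mm below the mouth, where the key's foot rests when fully seated on the stem (axes as lockbox). The stem turns against about 0.2 Nm of friction between hard stops 1.2 rad apart, not to be wrenched (0.35 Nm is plenty); it starts at its anticlockwise end and is turned clockwise, seen from above.
- bolt (a joint): Travel in metres of the deadbolt that holds the lid down: 0 thrown (at the start), 0.014 fully drawn. The stem draws it by a pinion, 0.0117 m per radian of clockwise turn, and it stays where it is left.
- button_top (a point): Centre of the top of the round push button of the lid's catch, 32 mm diameter, 18 mm above the deck in a steel collar whose top is 12 mm above the deck. It is pressed straight down 6 mm against a spring (about 5 N) and comes back up by itself. The catch lets go after 2 to 3 mm, but the lid can rise only if the bolt is drawn as well.
- lid (a joint): Angle of the lid, rad: 0 shut, 0.6 fully up on its spring stay. Freed of bolt and catch it rises by itself in about a second, its front edge going up 75 mm and away from the front deck.
- padlock: Silver padlock, 50 x 22 mm, 78 mm tall, standing; not to be moved. Origin at its underside.
- hinge: Brass butterfly hinge lying flat, 82 x 50 x 9 mm; not to be moved.
- bushing: Black nylon bushing, 28 mm diameter, 26 mm tall; not to be moved.
- gate_ring: Iron gate ring lying flat, 84 mm outside, 64 mm inside, 10 mm thick; not to be moved.
- grease_tin: Grease tin, 66 mm diameter, 62 mm tall; not to be moved.
- screwdriver: Screwdriver lying in front of the lockbox; not to be moved.
- screw_tray: Grey plastic screw tray, 100 x 140 x 35 mm, to the left of the lockbox; not to be moved.
Not all that is in view belongs to the job. What is meant by the part that bears tkey_bar is not green or red, and is the larger of those in its own colour.

How it is judged (in metres and radians):
On the way, in this order (a step that is already met when the one before it is completed fails the run):
1. the T-key is fully seated on the stem (z of tkey_foot in the frame of shaft_mouth below -0.115 m and horizontal distance between tkey_foot and shaft_mouth below 0.004 m), for 0.1 s.
2. the key has drawn the bolt (value of joint bolt above 0.0125 m and z of tkey_foot in the frame of shaft_mouth below -0.112 m), for 0.1 s.
At the end, for the whole second after the job is handed in: The lid stands up on its stay (over 0.5 rad), the bolt is drawn (over 12 mm), and the T-key is left upright (within 0.12 rad) in the shaft, still down on the stem (foot at least 112 mm below the mouth, within 5 mm of its axis) (value of joint lid above 0.5 rad and value of joint bolt above 0.012 m and z of tkey_foot in the frame of shaft_mouth below -0.112 m and horizontal distance between tkey_foot and shaft_mouth below 0.005 m and angle between tkey_foot's own z axis and vertical below 0.12 rad); the robot touches nothing.
It fails at once if the key bears on the stem's tip, the collar or the shaft with over 35 N (its foot less than 97 mm down) (z of tkey_foot in the frame of shaft_mouth above -0.097 m and (contact force between tkey and stem_c1 above 35 N or contact force between tkey and stem_c0 above 35 N or contact force between tkey and lockbox above 35 N)).
It fails at once if the stem is wrenched hard against its stop (the key's socket bears on its flats with over 300 N) (contact force between tkey and stem_c0 above 300 N).
It fails at once if another thing on the shelf is displaced by over 30 mm (distance of any of padlock, hinge, bushing, gate_ring, grease_tin, screwdriver, screw_tray from where it was at the start of the episode above 0.03 m).
It also fails if it takes over 72 s, if anything falls off the work surface, if the arm or the gripper's body presses on something with over 40 N, if the wrist force passes 120 N, or if a joint passes its speed limit or range.

## Robot

A 6-joint arm with a two-finger parallel gripper is mounted at the origin on the work surface. World frame = base frame: x ahead of the robot, y to its left, z up, the work surface at z = 0. Lengths are in m, angles in degrees, forces in N, time in s.
With the tool pointing down it reaches from about 0.375 to 0.9 m from the base axis. Payload 3.1 kg.
Tool frame: the origin (TCP) lies at the very end of the fingers, on their centre line; the grasp point (between the pads) lies 19 mm behind it; z points along the fingers, x is the direction in which the jaws open and shut, and the axes are right-handed (so a half turn about z gives the same grasp; the last joint's range is limited). The gripper opens to 87 mm and grips with 3 to 60 N. Pads are 19 mm wide; open, the fingers measure 117 mm over their backs; the gripper's body (75 mm by 190 mm) begins 51 mm behind the grasp point.
Start: joints at [-76.862, 30.224, 82.088, -0, 67.689, -10.227], TCP at [0.248, -0.574, 0.202] pointing down, gripper open.
Joint ranges: [-176.69, 176.69], [-43.24, 126.21], [12.49, 139.97], [-82, 262], [0, 151.66], [-163.58, 163.58]. Speed limits (degrees/s): [159.86, 159.86, 180, 180, 180, 180].

## Interface

Orientations are given as a 3x3 rotation matrix whose columns are the frame's x, y, z axes.
In Python, from rig import bot gives the robot as it stands.
- The arm moves only by the tool arm_command, never from a script. Its argument "plan" is a list of rows, each an object of numbers: "claw": the opening, from 0 (shut) to 1 (fully open); "dx", "dy", "dz": the shift along the tool's x, y, z in cm; "twist": the turn about the tool's z in degrees. A call has 1 to 8 rows; each row is the pose to reach, as a shift and turn from the pose measured when the call began, along the tool's axes at that moment; what a row does not reach only later rows make up. A row lasts 1/12 s, in which the tool goes at most 41.7 mm and 7.16 degrees, less where a joint would pass 70% of its speed; a pose out of reach is approached as far as the arm can. A call with a gripper value outside its range is refused whole. The fingers move at their own pace and stop on an object; the grip force is fixed at half the most. Time passes only in rows, so rows that repeat a pose let the fingers close. It gives the time, the measured TCP pose, the force and the opening at its end, in the units of the state.
- bot.read_state(): the state, without advancing time (a new reading comes with each control period).
- bot.capture(name): name is "scene" or "top"; returns the picture (480x640x3 uint8, red, green, blue); there is no depth.
- bot.calibration(name): a dict with "intrinsics" (3x3 intrinsics, pixels), "k1" (the pictures are not rectified: a ray, as slopes to the right and down, at radius r is drawn at 1 + k1 r^2 times it, then the intrinsics apply), "rvec" (rotation vector, rad) and "tvec" (3), from world to camera coordinates, as OpenCV has them. Camera axes: x right, y down, z forward; pixel columns grow to the right and rows downward; lengths in m; the calibration is good to about 2 mm. A picture is of the moment at which its call begins. calibration takes no time and is no camera call.
- bot.hand_in(): hands the job in, once; it reports no verdict.
The state is a dict: "time_s": time; "joint_positions": joint angles; "qvel": joint speeds; "tau": joint torques, N m; "position": TCP position; "tcp_rot": TCP orientation; "force": force on the tool from outside, world axes, zero at the start; "moment": the same for the moment, N m; "opening": opening from 0.0 (shut) to 1.0 (fully open).
Only numpy, scipy, OpenCV 4.12 (cv2) and the standard library are available. Lean on these libraries where they do the work, as an engineer would, in place of code of your own. Each camera call takes 0.05 s, during which the arm holds its last target.

## Working session

There is one attempt and no reset: what is moved stays moved. The work goes in short steps, Python scripts to look and compute and a tool call to move; the robot and the scene stay as the last step left them, time stands still between calls to the robot, and variables do not carry over. Pictures are saved under pics/ and viewed, and the job is handed in when it is done.

Besides the shell and the picture viewer there is one more tool, called after ">>>" in YAML: its name, and indented under it one key for each argument. arm_command: Moves the arm, as the interface text tells. Its arguments: {"type":"object","properties":{"plan":{"type":"array"}},"required":["plan"]}

```bash
ls; mkdir -p pics; python3 - <<'E'
from rig import bot
import cv2
print(bot.read_state())
for n in ("scene","top"):
    im=bot.capture(n); cv2.imwrite(f"pics/{n}0.png",im[:,:,::-1]); print(n,bot.calibration(n))
E
```

```text
pics
{'time_s': 0.0, 'joint_positions': array([-7.68629274e+01,  3.02796939e+01,  8.21563286e+01,  1.32027614e-04,
        6.76880920e+01, -1.02274568e+01]), 'qvel': array([-0.03607061, -0.04349359,  0.00060734,  0.06003885, -0.11077939,
        0.06518627]), 'tau': array([-1.00229779e-04, -4.40043569e+01, -1.76590651e+01,  6.35273801e-02,
        5.82993426e-02, -1.70475619e-04]), 'position': array([ 0.24771033, -0.57297606,  0.20116419]), 'tcp_rot': array([[ 3.96578324e-01, -9.18000758e-01, -4.90262271e-04],
       [-9.17998415e-01, -3.96578439e-01,  2.10999817e-03],
       [-2.13140737e-03, -3.86719551e-04, -9.99997654e-01]]), 'force': array([ 0.55871227, -0.53356612, -0.02077209]), 'moment': array([-0.04562626, -0.00093244,  0.01914904]), 'opening': 0.9974893948422544}
scene {'intrinsics': array([[529.38421008,   0.        , 313.46195878],
       [  0.        , 529.38421008, 241.56813556],
       [  0.        ,   0.        ,   1.        ]]), 'k1': -3.255721251744386e-05, 'rvec': array([ 0.87435236,  2.70641811, -0.84031584]), 'tvec': array([ 0.43890935, -0.19675115,  1.24636664])}
top {'intrinsics': array([[513.9341619 ,   0.        , 311.64130167],
       [  0.        , 513.9341619 , 237.14482796],
       [  0.        ,   0.        ,   1.        ]]), 'k1': -0.1123564307978898, 'rvec': array([ 2.08685882, -2.1483818 ,  0.1807628 ]), 'tvec': array([0.01922895, 0.55767134, 1.05858265])}
```

View pics/scene0.png

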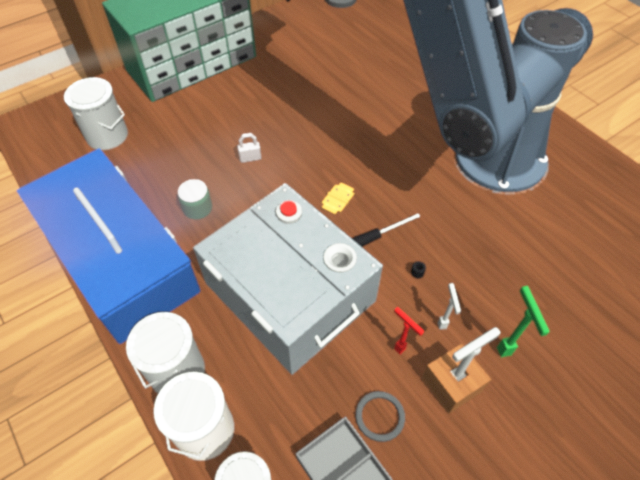

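View pics/top0.png

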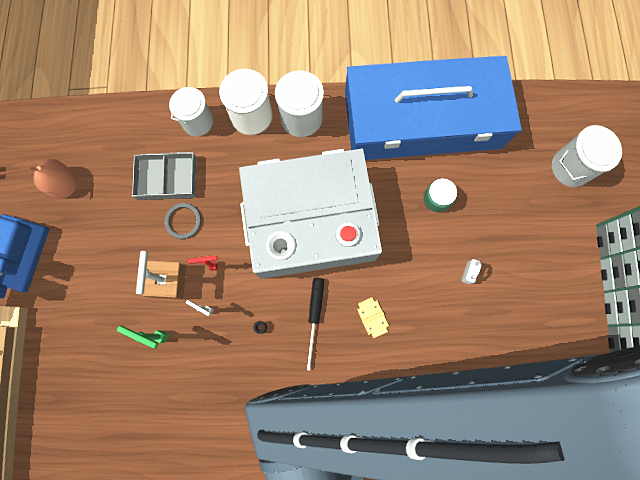

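T-key candidates in the scene view are green (530,320), red (405,330), small grey (450,308) and large grey in the wooden block (470,355). The description rules out green and red and asks for the larger of its colour, so it is the large grey one in the block. I'll confirm in a crop.

```bash
cat > h.py <<'E'
import numpy as np, cv2
from rig import bot
def cal(n):
    c=bot.calibration(n); R=cv2.Rodrigues(c["rvec"])[0]; return c["intrinsics"],c["k1"],R,c["tvec"]
def ray(n,u,v):
    K,k,R,t=cal(n)
    # model: p' = p(1+k r^2)
    p=cv2.undistortPoints(np.array([[[u,v]]],float),K,np.array([k,0,0,0,0.]))[0,0]
    d=R.T@np.array([p[0],p[1],1]); return -R.T@t, d/np.linalg.norm(d)
def onz(n,u,v,z):
    o,d=ray(n,u,v); return o+d*(z-o[2])/d[2]
def two(p,q):
    o1,d1=ray("scene",*p); o2,d2=ray("top",*q)
    A=np.stack([d1,-d2],1); s=np.linalg.lstsq(A,o2-o1,rcond=None)[0]
    a=o1+d1*s[0]; b=o2+d2*s[1]; return (a+b)/2, np.linalg.norm(a-b)
def proj(n,P):
    K,k,R,t=cal(n)
    return cv2.projectPoints(np.array(P,float).reshape(-1,1,3),cv2.Rodrigues(R)[0],t,K,np.array([k,0,0,0,0.]))[0].reshape(-1,2)
E
python3 - <<'E'
import cv2,numpy as np
a=cv2.imread("pics/scene0.png");b=cv2.imread("pics/top0.png")
A=cv2.resize(a[270:420,390:560],None,fx=4,fy=4,interpolation=cv2.INTER_CUBIC)
B=cv2.resize(b[225:365,110:280],None,fx=4,fy=4,interpolation=cv2.INTER_CUBIC)
cv2.imwrite("pics/cA.png",A);cv2.imwrite("pics/cB.png",B)
cv2.imwrite("pics/cC.png",cv2.resize(b[140:290,230:395],None,fx=4,fy=4,interpolation=cv2.INTER_CUBIC))
cv2.imwrite("pics/cD.png",cv2.resize(a[180:330,230:400],None,fx=4,fy=4,interpolation=cv2.INTER_CUBIC))
E
```

```text
(no output)
```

View pics/cA.png

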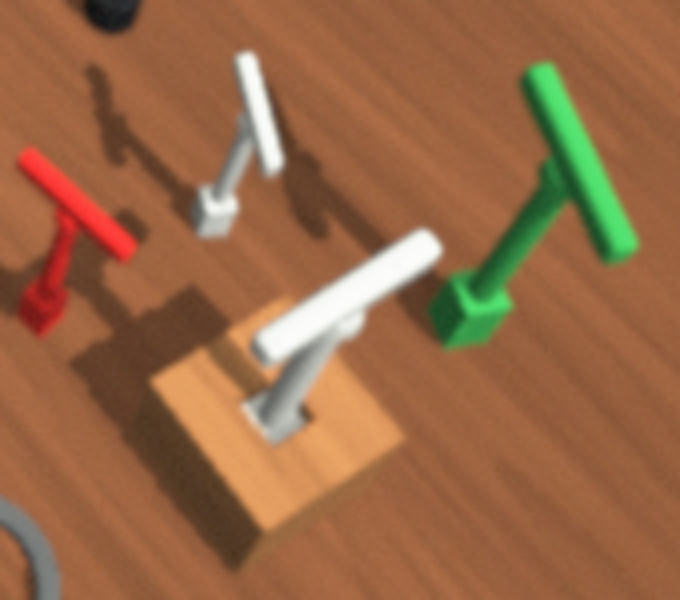

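View pics/cB.png

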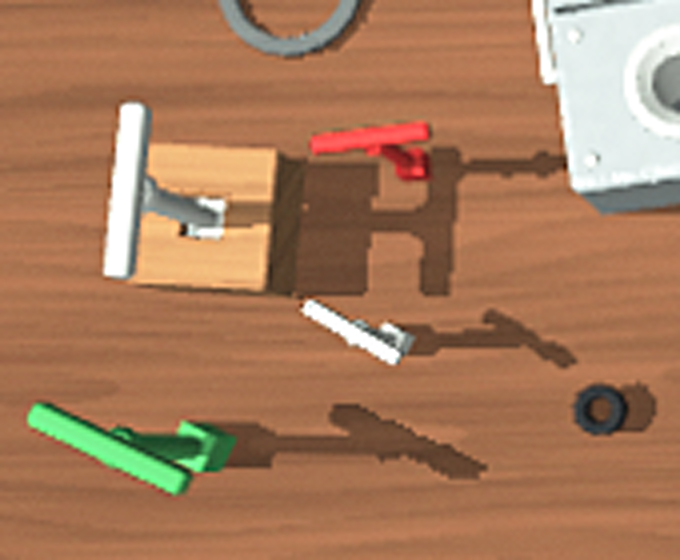

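View pics/cC.png

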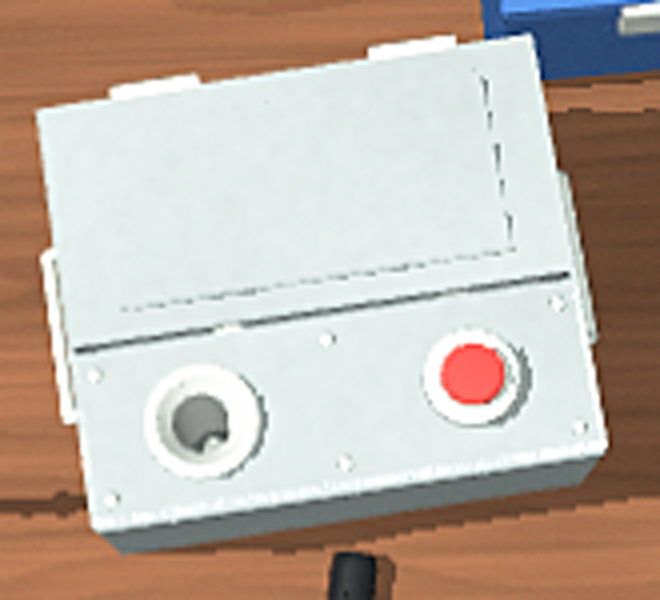

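View pics/cD.png

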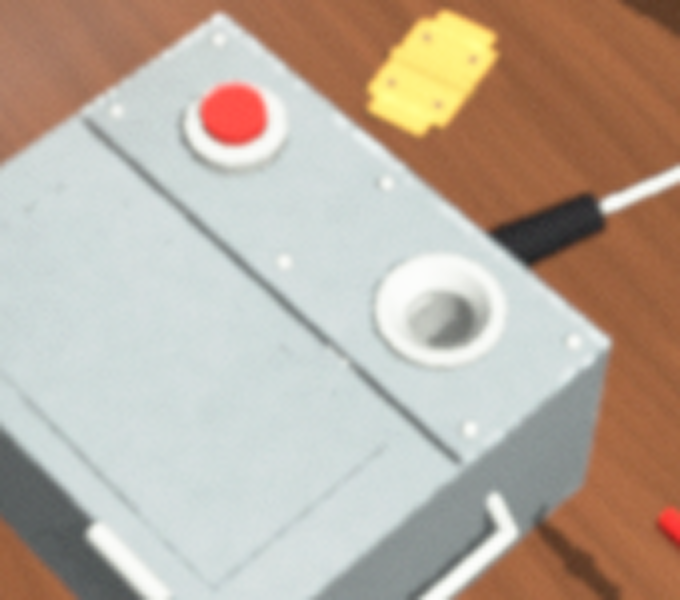

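The crops confirm that the large bare-steel key stands in the wooden block: scene crop bar from (262,350) to (430,240), top crop bar from (134,105) to (120,275). The small grey key is clearly shorter. Next I'll measure.

```bash
python3 - <<'E'
import cv2,numpy as np
from h import *
S=cv2.imread("pics/scene0.png");T=cv2.imread("pics/top0.png")
def white(im,box,th=200):
    x0,y0,x1,y1=box; c=im[y0:y1,x0:x1].astype(int); m=((c.min(2)>th)&(c.max(2)-c.min(2)<40)).astype(np.uint8)
    n,l,st,ce=cv2.connectedComponentsWithStats(m)
    i=1+np.argmax(st[1:,4]); return (l==i).astype(np.uint8),x0,y0
for n,im,box,th in (("scene",S,(445,320,505,365),190),("top",T,(130,245,155,300),190)):
    m,x0,y0=white(im,box,th); 
    cnt=max(cv2.findContours(m,0,cv2.CHAIN_APPROX_NONE)[0],key=len)
    r=cv2.minAreaRect(cnt); bp=cv2.boxPoints(r)+[x0,y0]
    print(n,m.sum(),np.round(bp,1).tolist(),r[1])
    for p in bp: print("   ",np.round(onz(n,*p,0.185),4))
    c=np.array(r[0])+[x0,y0]; print(" centre",c,onz(n,*c,0.185))
for n,im,box,th in (("scene",S,(320,240,360,275),225),("top",T,(262,228,298,262),235)):
    m,x0,y0=white(im,box,th); cnt=max(cv2.findContours(m,0,cv2.CHAIN_APPROX_NONE)[0],key=len)
    e=cv2.fitEllipse(cv2.convexHull(cnt)); c=np.array(e[0])+[x0,y0]; print(n,"collar",m.sum(),c,e[1],onz(n,*c,0.136))
for n,im,box in (("scene",S,(270,190,310,225)),("top",T,(330,215,365,250))):
    x0,y0,x1,y1=box; c=im[y0:y1,x0:x1].astype(int); m=((c[:,:,2]>150)&(c[:,:,1]<120)).astype(np.uint8)
    cnt=max(cv2.findContours(m,0,cv2.CHAIN_APPROX_NONE)[0],key=len);e=cv2.fitEllipse(cnt);c=np.array(e[0])+[x0,y0];print(n,"button",c,e[1],onz(n,*c,0.148))
# seam/edge directions by deck corners
for n,p in (("top",[(249.5,227.3),(372,208.2)]),("scene",[(252,210.5),(344,294.5)])):
    a,b=[onz(n,*q,0.130) for q in p]; d=b-a; print(n,"seam",a,b,np.degrees(np.arctan2(d[1],d[0])))
E
```

```text
scene 445 [[453.6, 353.2], [496.1, 326.3], [502.5, 336.5], [460.0, 363.4]] (12.059341430664062, 50.239837646484375)
    [0.5168 0.3214 0.185 ]
    [0.4345 0.3278 0.185 ]
    [0.439  0.3451 0.185 ]
    [0.5202 0.3382 0.185 ]
 centre [478.03465652 344.84653473] [0.47824386 0.33313935 0.185     ]
top 242 [[135.4, 292.9], [139.8, 250.6], [145.4, 251.1], [140.9, 293.5]] (5.600636959075928, 42.60670852661133)
    [0.4356 0.3389 0.185 ]
    [0.5169 0.3325 0.185 ]
    [0.5155 0.3215 0.185 ]
    [0.4343 0.3279 0.185 ]
 centre [140.39041138 272.04109573] [0.47532868 0.33013839 0.185     ]
scene collar 421 [340.1150589 256.6831131] (27.65001106262207, 32.137908935546875) [0.52896601 0.06577188 0.136     ]
top collar 367 [279.56258202 244.71945   ] (28.260190963745117, 28.715959548950195) [0.52884908 0.06628606 0.136     ]
scene button [288.11382675 208.4126091 ] (13.319770812988281, 14.601558685302734) [ 0.54747197 -0.06896984  0.148     ]
top button [347.97640419 233.09989929] (14.296682357788086, 14.750535011291504) [ 0.5458948  -0.06998891  0.148     ]
top seam [0.56743559 0.12704758 0.13      ] [ 0.59925783 -0.12186205  0.13      ] -82.71445325921209
scene seam [ 0.59818808 -0.11697866  0.13      ] [0.56726145 0.12717495 0.13      ] 97.21913725074738
```

```bash
cat >> h.py <<'E'
def go(x,y,z,yaw=None):
    s=bot.read_state(); R=s["tcp_rot"]; p=s["position"]
    d=R.T@(np.array([x,y,z])-p)*100
    cy=np.degrees(np.arctan2(R[1,0],R[0,0]))
    tw=0 if yaw is None else -((yaw-cy+180)%360-180)
    print("t%.2f"%s["time_s"],"pos",np.round(p,4),"yaw %.2f"%cy,"q",np.round(s["joint_positions"],1),"F",np.round(s["force"],1),"M",np.round(s["moment"],2),"op %.3f"%s["opening"],"z",np.round(R[:,2],4))
    print("dx,dy,dz",np.round(d,2),"twist",round(tw,1),"rows",np.linalg.norm(d)/4.17,abs(tw)/7.16)
E
python3 -c "
from h import *
go(.43,-.28,.28,-10); go(.4755,.3302,.25,85.6)"
```

```text
t0.10 pos [ 0.2477 -0.573   0.2013] yaw -66.63 q [-76.9  30.3  82.2  -0.   67.7 -10.2] F [ 0.7 -0.3 -0.1] M [-0.01 -0.03  0.07] op 1.000 z [-5.0e-04  1.9e-03 -1.0e+00]
dx,dy,dz [-19.69 -28.36  -7.83] twist -56.6 rows 8.488205233846983 7.90987995302918
t0.10 pos [ 0.2477 -0.573   0.2013] yaw -66.63 q [-76.9  30.3  82.2  -0.   67.7 -10.2] F [ 0.7 -0.3 -0.1] M [-0.01 -0.03  0.07] op 1.000 z [-5.0e-04  1.9e-03 -1.0e+00]
dx,dy,dz [-73.89 -56.73  -4.71] twist -152.2 rows 22.36869353417982 21.261835260291747
```

>>> arm_command:
  plan:
    - {"claw": 1,"dx": -19.7,"dy": -28.4,"dz": -7.8,"twist": -56}
    - {"claw": 1,"dx": -19.7,"dy": -28.4,"dz": -7.8,"twist": -56}
    - {"claw": 1,"dx": -19.7,"dy": -28.4,"dz": -7.8,"twist": -56}
    - {"claw": 1,"dx": -19.7,"dy": -28.4,"dz": -7.8,"twist": -56}
    - {"claw": 1,"dx": -19.7,"dy": -28.4,"dz": -7.8,"twist": -56}
    - {"claw": 1,"dx": -19.7,"dy": -28.4,"dz": -7.8,"twist": -56}
    - {"claw": 1,"dx": -19.7,"dy": -28.4,"dz": -7.8,"twist": -56}
    - {"claw": 1,"dx": -19.7,"dy": -28.4,"dz": -7.8,"twist": -56}

```text
time_s: 0.77
position: [0.4198, -0.2953, 0.2752]
tcp_rot: [[0.984, -0.179, -0.001], [-0.179, -0.984, 0.003], [-0.001, -0.002, -1.0]]
force: [0.9, 0.5, -0.4]
opening: 0.995
```

```bash
python3 -c "
from h import *
go(.45,.04,.28,40)"
```

```text
t0.77 pos [ 0.4198 -0.2953  0.2752] yaw -10.32 q [-47.7  16.7  92.4   0.1  71.  -37.3] F [ 0.9  0.5 -0.4] M [-0.07 -0.19 -0.01] op 0.995 z [-0.001   0.0026 -1.    ]
dx,dy,dz [ -3.04 -33.53  -0.4 ] twist -50.3 rows 8.07352592374326 7.028362151061245
```

>>> arm_command:
  plan:
    - {"claw": 1,"dx": -3,"dy": -33.5,"dz": -0.4,"twist": -50}
    - {"claw": 1,"dx": -3,"dy": -33.5,"dz": -0.4,"twist": -50}
    - {"claw": 1,"dx": -3,"dy": -33.5,"dz": -0.4,"twist": -50}
    - {"claw": 1,"dx": -3,"dy": -33.5,"dz": -0.4,"twist": -50}
    - {"claw": 1,"dx": -3,"dy": -33.5,"dz": -0.4,"twist": -50}
    - {"claw": 1,"dx": -3,"dy": -33.5,"dz": -0.4,"twist": -50}
    - {"claw": 1,"dx": -3,"dy": -33.5,"dz": -0.4,"twist": -50}
    - {"claw": 1,"dx": -3,"dy": -33.5,"dz": -0.4,"twist": -50}

```text
time_s: 1.43
position: [0.4492, 0.0366, 0.2799]
tcp_rot: [[0.767, 0.642, -0.001], [0.642, -0.767, 0.003], [0.001, -0.003, -1.0]]
force: [0.9, -0.1, -0.6]
opening: 0.998
```

```bash
python3 -c "
from h import *
go(.4755,.3302,.25,85.6)"
```

```text
t1.43 pos [0.4492 0.0366 0.2799] yaw 39.91 q [ -9.7  10.9  99.9   0.1  69.3 -49.7] F [ 0.9 -0.1 -0.6] M [ 0.02 -0.21 -0.07] op 0.998 z [-0.0013  0.0025 -1.    ]
dx,dy,dz [ 20.85 -20.83   3.06] twist -45.7 rows 7.10587105439642 6.380621661258147
```

>>> arm_command:
  plan:
    - {"claw": 1,"dx": 20.8,"dy": -20.8,"dz": 3,"twist": -45.7}
    - {"claw": 1,"dx": 20.8,"dy": -20.8,"dz": 3,"twist": -45.7}
    - {"claw": 1,"dx": 20.8,"dy": -20.8,"dz": 3,"twist": -45.7}
    - {"claw": 1,"dx": 20.8,"dy": -20.8,"dz": 3,"twist": -45.7}
    - {"claw": 1,"dx": 20.8,"dy": -20.8,"dz": 3,"twist": -45.7}
    - {"claw": 1,"dx": 20.8,"dy": -20.8,"dz": 3,"twist": -45.7}
    - {"claw": 1,"dx": 20.8,"dy": -20.8,"dz": 3,"twist": -45.7}
    - {"claw": 1,"dx": 20.8,"dy": -20.8,"dz": 3,"twist": -45.7}

```text
time_s: 2.1
position: [0.4748, 0.3356, 0.2494]
tcp_rot: [[0.07, 0.998, -0.002], [0.998, -0.07, 0.006], [0.006, -0.002, -1.0]]
force: [-0.2, 0.0, -0.1]
opening: 0.999
```

```bash
python3 -c "
from h import *
im=bot.capture('scene');cv2.imwrite('pics/s1.png',im[:,:,::-1])
cv2.imwrite('pics/s1.png',cv2.resize(im[200:420,360:600,::-1],None,fx=3,fy=2.7))
go(.4755,.3302,.160,85.6)"
```

```text
t2.15 pos [0.4746 0.3336 0.2493] yaw 85.89 q [ 23.9  23.8  85.5   0.2  70.8 -62. ] F [-0.   0.1  0.8] M [ 0.1  -0.11 -0.01] op 1.001 z [-0.0023  0.0035 -1.    ]
dx,dy,dz [-0.37  0.14  8.93] twist 0.3 rows 2.14373497455208 0.04051762747099273
```

View pics/s1.png

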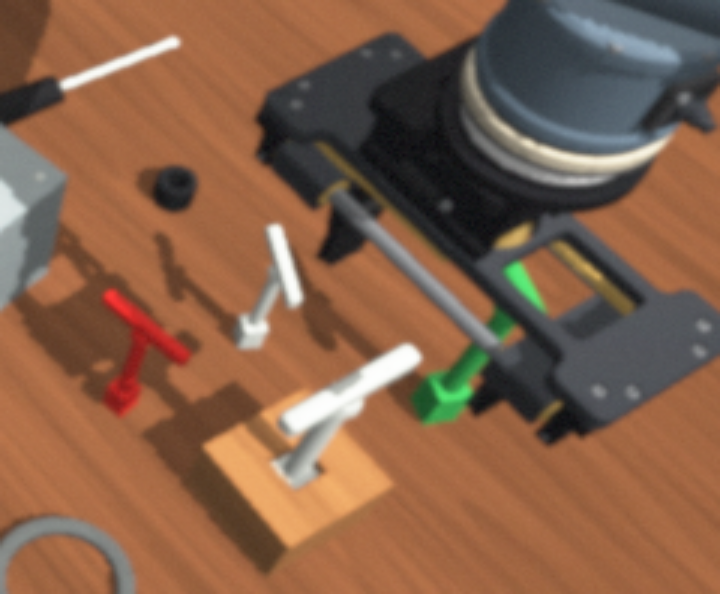

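```bash
python3 -c "
from h import *
p=bot.read_state()['position']; q=proj('scene',[p,p+[0,.0435,0],p-[0,.0435,0],[.4755,.33,.185]]); print(q, (q-[360,200])*[3,2.7])"
```

```text
[[491.81765695 324.898358  ]
 [515.71760229 348.85630678]
 [469.19346325 302.21928042]
 [477.81137163 342.23295411]] [[395.45297085 337.2255666 ]
 [467.15280686 401.91202831]
 [327.58038976 275.99205712]
 [353.43411489 384.0289761 ]]
```

>>> arm_command:
  plan:
    - {"claw": 1,"dx": -0.35,"dy": 0.15,"dz": 2,"twist": 0.3}
    - {"claw": 1,"dx": -0.35,"dy": 0.15,"dz": 4,"twist": 0.3}
    - {"claw": 1,"dx": -0.35,"dy": 0.15,"dz": 6,"twist": 0.3}
    - {"claw": 1,"dx": -0.35,"dy": 0.15,"dz": 7.5,"twist": 0.3}
    - {"claw": 1,"dx": -0.35,"dy": 0.15,"dz": 8.5,"twist": 0.3}
    - {"claw": 1,"dx": -0.35,"dy": 0.15,"dz": 9,"twist": 0.3}
    - {"claw": 1,"dx": -0.35,"dy": 0.15,"dz": 9,"twist": 0.3}

```text
time_s: 2.73
position: [0.4751, 0.3292, 0.1584]
tcp_rot: [[0.078, 0.997, -0.004], [0.997, -0.078, 0.002], [0.002, -0.005, -1.0]]
force: [0.2, 0.1, -0.1]
opening: 1.004
```

```bash
python3 -c "
from h import *
go(.4755,.3302,.158,85.6)
im=bot.capture('top');cv2.imwrite('pics/t1.png',cv2.resize(im[200:360,90:280,::-1],None,fx=4,fy=3.7))
im=bot.capture('scene');cv2.imwrite('pics/s2.png',cv2.resize(im[250:420,400:580,::-1],None,fx=4,fy=3.5))"
```

```text
t2.73 pos [0.4751 0.3292 0.1584] yaw 85.52 q [ 23.5  29.8  91.4   0.3  59.  -62.1] F [ 0.2  0.1 -0.1] M [ 0.07 -0.1  -0.  ] op 1.004 z [-0.0044  0.0023 -1.    ]
dx,dy,dz [0.1  0.03 0.04] twist -0.1 rows 0.02799668775365145 0.011122936204184041
```

View pics/t1.png

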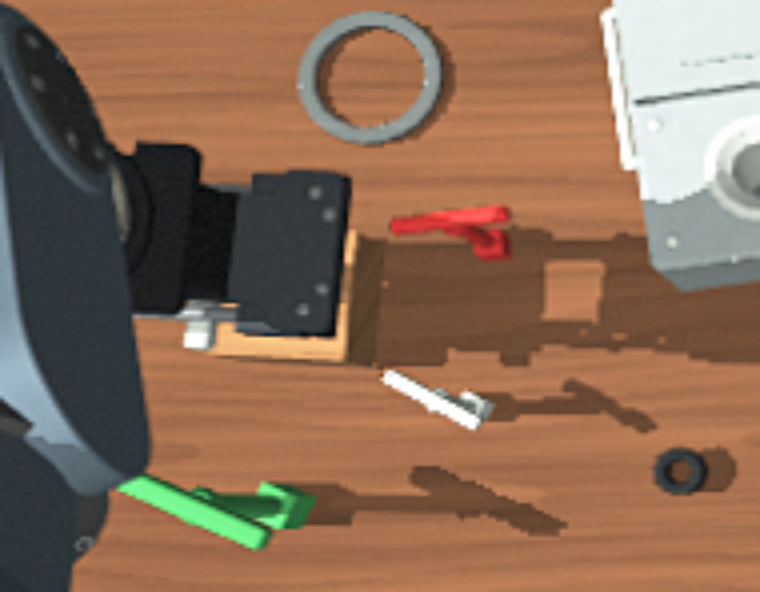

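View pics/s2.png

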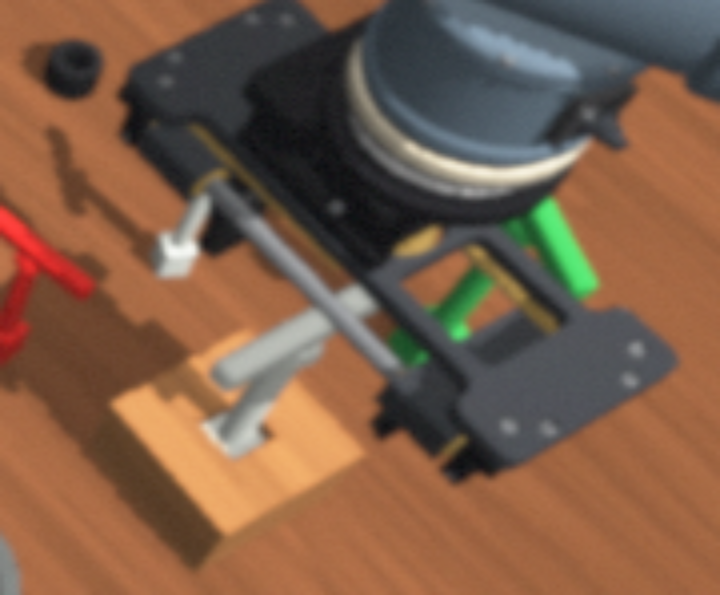

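Both views show the bar of the block key between the open jaws, with the red, green and small keys clear of the gripper. Closing now.

>>> arm_command:
  plan:
    - {"claw": 1,"dx": 0.1,"dy": 0,"dz": 0,"twist": 0}
    - {"claw": 0,"dx": 0.1,"dy": 0,"dz": 0,"twist": 0}
    - {"claw": 0,"dx": 0.1,"dy": 0,"dz": 0,"twist": 0}
    - {"claw": 0,"dx": 0.1,"dy": 0,"dz": 0,"twist": 0}
    - {"claw": 0,"dx": 0.1,"dy": 0,"dz": 0,"twist": 0}
    - {"claw": 0,"dx": 0.1,"dy": 0,"dz": 0,"twist": 0}
    - {"claw": 0,"dx": 0.1,"dy": 0,"dz": 0,"twist": 0}
    - {"claw": 0,"dx": 0.1,"dy": 0,"dz": 0,"twist": 0}

```text
time_s: 3.5
position: [0.4763, 0.3311, 0.16]
tcp_rot: [[0.078, 0.997, -0.001], [0.997, -0.078, 0.004], [0.004, -0.002, -1.0]]
force: [-1.3, -0.1, -0.7]
opening: 0.558
```

```bash
python3 -c "
from h import *
go(.4755,.3302,.158,85.6)"
```

```text
t3.50 pos [0.4763 0.3311 0.16  ] yaw 85.55 q [ 23.6  29.7  91.2   0.3  59.1 -62. ] F [-1.3 -0.1 -0.7] M [ 0.12 -0.09 -0.03] op 0.558 z [-0.0014  0.0038 -1.    ]
dx,dy,dz [-0.09 -0.07  0.2 ] twist -0.0 rows 0.05475939916426333 0.006664136909931361
```

>>> arm_command:
  plan:
    - {"claw": 0,"dz": 0.15}
    - {"claw": 0,"dz": 0.15}
    - {"claw": 0,"dz": 0.15}
    - {"claw": 0,"dz": 0.15}
    - {"claw": 0,"dz": 0.15}
    - {"claw": 0,"dz": 0.15}
    - {"claw": 0,"dz": 0.15}
    - {"claw": 0,"dz": 0.15}

```text
$.plan[0]: bad value
```

```bash
python3 -c "
from h import *
go(.4755,.3302,.158,85.6)
for i in range(4): s=bot.read_state(); print(s['time_s'],s['position'],s['force'])"
```

```text
t3.50 pos [0.4763 0.3311 0.16  ] yaw 85.55 q [ 23.6  29.7  91.2   0.3  59.1 -62. ] F [-1.3 -0.1 -0.7] M [ 0.12 -0.09 -0.03] op 0.558 z [-0.0014  0.0038 -1.    ]
dx,dy,dz [-0.09 -0.07  0.2 ] twist -0.0 rows 0.05475939916426333 0.006664136909931361
3.5 [0.47628037 0.33108327 0.15995578] [-1.28094709 -0.11613182 -0.74175451]
3.5 [0.47628037 0.33108327 0.15995578] [-1.28094709 -0.11613182 -0.74175451]
3.5 [0.47628037 0.33108327 0.15995578] [-1.28094709 -0.11613182 -0.74175451]
3.5 [0.47628037 0.33108327 0.15995578] [-1.28094709 -0.11613182 -0.74175451]
```

All fields are required.

>>> arm_command:
  plan:
    - {"claw": 0,"dx": 0,"dy": 0,"dz": 0.1,"twist": 0}
    - {"claw": 0,"dx": 0,"dy": 0,"dz": 0.1,"twist": 0}
    - {"claw": 0,"dx": 0,"dy": 0,"dz": 0.1,"twist": 0}
    - {"claw": 0,"dx": 0,"dy": 0,"dz": 0.1,"twist": 0}
    - {"claw": 0,"dx": 0,"dy": 0,"dz": 0.1,"twist": 0}
    - {"claw": 0,"dx": 0,"dy": 0,"dz": 0.1,"twist": 0}
    - {"claw": 0,"dx": 0,"dy": 0,"dz": 0.1,"twist": 0}
    - {"claw": 0,"dx": 0,"dy": 0,"dz": 0.1,"twist": 0}

```text
time_s: 4.17
position: [0.4762, 0.331, 0.1589]
tcp_rot: [[0.078, 0.997, -0.001], [0.997, -0.078, 0.004], [0.004, -0.002, -1.0]]
force: [-0.4, -1.2, -0.3]
opening: 0.13
```

```bash
python3 -c "
from h import *
go(.4755,.3302,.158,85.6)"
```

```text
t4.17 pos [0.4762 0.331  0.1589] yaw 85.55 q [ 23.6  29.8  91.2   0.3  59.  -62. ] F [-0.4 -1.2 -0.3] M [ 0.02 -0.07  0.03] op 0.130 z [-0.0014  0.0037 -1.    ]
dx,dy,dz [-0.09 -0.07  0.09] twist -0.0 rows 0.035169552873311534 0.006424382245243746
```

>>> arm_command:
  plan:
    - {"claw": 0,"dx": 0,"dy": 0,"dz": 0,"twist": 0}
    - {"claw": 0,"dx": 0,"dy": 0,"dz": -1,"twist": 0}
    - {"claw": 0,"dx": 0,"dy": 0,"dz": -2.5,"twist": 0}
    - {"claw": 0,"dx": 0,"dy": 0,"dz": -4.5,"twist": 0}
    - {"claw": 0,"dx": 0,"dy": 0,"dz": -6.5,"twist": 0}
    - {"claw": 0,"dx": 0,"dy": 0,"dz": -8.5,"twist": 0}
    - {"claw": 0,"dx": 0,"dy": 0,"dz": -10.5,"twist": 0}
    - {"claw": 0,"dx": 0,"dy": 0,"dz": -12.5,"twist": 0}

```text
time_s: 4.83
position: [0.4758, 0.3304, 0.285]
tcp_rot: [[0.077, 0.997, -0.002], [0.997, -0.077, 0.003], [0.003, -0.003, -1.0]]
force: [0.9, -1.8, -2.3]
opening: 0.131
```

```bash
python3 -c "
from h import *
go(.4755,.3302,.325,85.6)
im=bot.capture('scene');cv2.imwrite('pics/s3.png',cv2.resize(im[200:420,360:600,::-1],None,fx=3,fy=2.7))"
```

```text
t4.83 pos [0.4758 0.3304 0.285 ] yaw 85.56 q [ 23.6  21.8  82.8   0.2  75.4 -62. ] F [ 0.9 -1.8 -2.3] M [ 0.17 -0.19 -0.02] op 0.131 z [-0.0025  0.0033 -1.    ]
dx,dy,dz [-0.01 -0.04 -4.  ] twist -0.0 rows 0.9595555514794781 0.005997012852655234
```

View pics/s3.png

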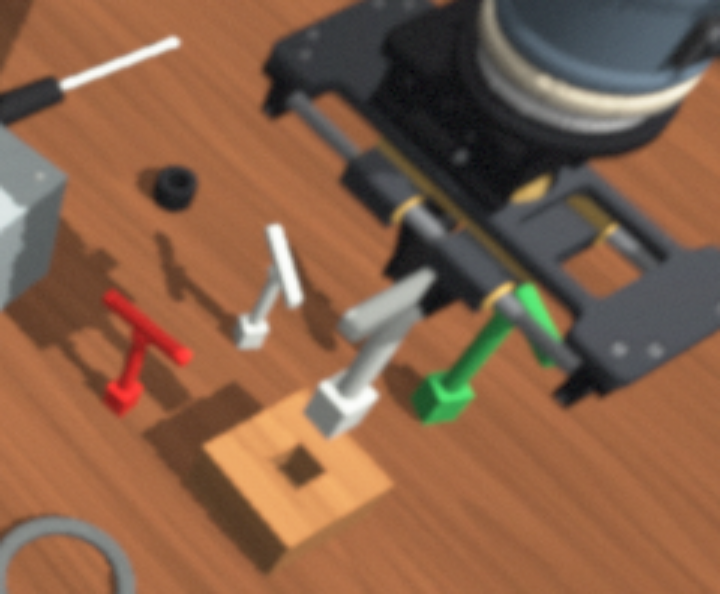

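```bash
python3 -c "
from h import *
go(.5289,.066,.320,85.6)
T=cv2.imread('pics/top0.png');S=cv2.imread('pics/scene0.png')
a=cv2.resize(T[225:265,258:302],None,fx=9,fy=9,interpolation=cv2.INTER_CUBIC);b=cv2.resize(S[237:277,318:362],None,fx=9,fy=9,interpolation=cv2.INTER_CUBIC)
c=np.hstack([a,b]); c=np.clip((c.astype(float)-60)*1.3,0,255)
cv2.imwrite('pics/stem.png',c)
print('top foretell', proj('top',[[.5289,.066,.042],[.5289,.066,.016],[.5289,.066,.136]]),proj('scene',[[.5289,.066,.042],[.5289,.066,.136]]))
"
```

```text
t4.88 pos [0.4781 0.3315 0.2896] yaw 85.57 q [ 23.6  21.6  82.5   0.2  75.5 -62. ] F [0.7 0.5 0. ] M [ 0.16 -0.23 -0.01] op 0.129 z [ 0.0054  0.0067 -1.    ]
dx,dy,dz [-26.05   7.13  -3.19] twist -0.0 rows 6.522818688023934 0.004781383939949178
top foretell [[283.09827125 252.01437542]
 [283.93995049 253.8307552 ]
 [279.70550036 244.68998213]] [[338.46649146 283.43553364]
 [340.22357161 256.75292578]][ WARN:0@0.634] global loadsave.cpp:1063 imwrite_ Unsupported depth image for selected encoder is fallbacked to CV_8U.
```

View pics/stem.png

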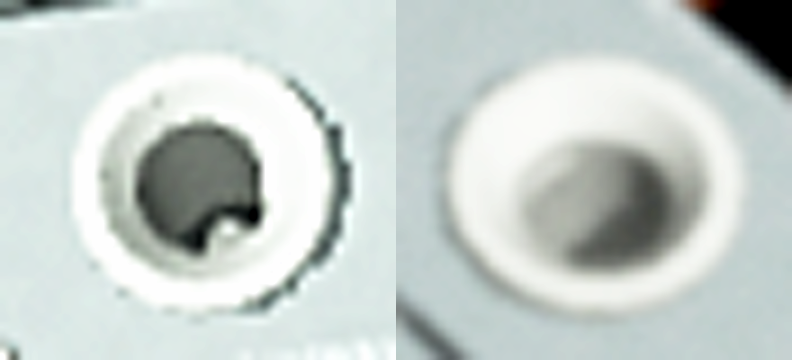

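```bash
python3 -c "
from h import *
T=cv2.imread('pics/top0.png').max(2)
print(T[244:257,274:292])
f=lambda x,y:onz('top',258+x/9-.45,225+y/9-.45,.042)
a,b,c=f(205,245),f(222,213),f(245,228)
for p,q in ((a,b),(b,c)): d=q-p; print(p,q,np.degrees(np.arctan2(d[1],d[0]))%90)
"
```

```text
[[123 134 141 143 147 152 151 150 151 149 146 138 115 255 255 254 254 254]
 [117 132 140 140 147 147 147 149 151 149 149 140 120 255 255 254 254 254]
 [112 128 135 140 145 149 147 151 151 154 144 148 126 255 255 254 254 254]
 [110 122 134 139 143 148 149 142 135 137 121 128 110 221 255 254 253 254]
 [113 116 127 136 141 149 137 111 105  83  81  75  63 209 255 254 252 254]
 [128 110 122 133 142 136 102  94 159 185 135  88  79 245 255 252 252 255]
 [177 117 113 130 128 101  85 143 216 254 205 165 193 255 252 250 253 255]
 [202 165 133 120  95  85  78 194 213 208 216 237 255 253 249 251 255 255]
 [198 205 184 165 136  96 102 216 220 220 233 247 247 248 251 255 255 255]
 [198 202 210 219 206 174 181 227 227 238 241 243 243 249 255 255 255 255]
 [232 204 205 213 223 227 230 230 232 234 237 246 252 255 255 255 255 191]
 [255 249 233 222 225 219 223 232 236 243 251 255 255 255 255 255 194 187]
 [255 255 255 253 254 250 249 254 254 255 255 255 255 255 255 200 135 240]]
[0.52961171 0.07201628 0.042     ] [0.53731317 0.06777293 0.042     ] 61.14610342116865
[0.53731317 0.06777293 0.042     ] [0.53347686 0.06227568 0.042     ] 55.090302316163275
```

>>> arm_command:
  plan:
    - {"claw": 0,"dx": -0.5,"dy": 0,"dz": -2.0,"twist": 0}
    - {"claw": 0,"dx": -3.5,"dy": 1.0,"dz": -3.2,"twist": 0}
    - {"claw": 0,"dx": -7.5,"dy": 2,"dz": -3.2,"twist": 0}
    - {"claw": 0,"dx": -11.5,"dy": 3,"dz": -3.2,"twist": 4}
    - {"claw": 0,"dx": -15.5,"dy": 4.2,"dz": -3.2,"twist": 9}
    - {"claw": 0,"dx": -19.5,"dy": 5.3,"dz": -3.2,"twist": 14}
    - {"claw": 0,"dx": -23,"dy": 6.3,"dz": -3.2,"twist": 18}
    - {"claw": 0,"dx": -26,"dy": 7.1,"dz": -3.2,"twist": 21}

```text
time_s: 5.55
position: [0.5283, 0.064, 0.3195]
tcp_rot: [[0.433, 0.901, 0.004], [0.901, -0.433, 0.006], [0.007, 0.001, -1.0]]
force: [-0.1, 0.3, -2.7]
opening: 0.134
```

```bash
python3 -c "
from h import *
go(.5289,.066,.320,60)"
```

```text
t5.55 pos [0.5283 0.064  0.3195] yaw 64.31 q [ -5.4  15.8  86.4   0.4  77.5 -69.8] F [-0.1  0.3 -2.7] M [ 0.04 -0.2   0.01] op 0.134 z [ 0.0045  0.0061 -1.    ]
dx,dy,dz [ 0.21 -0.04 -0.05] twist 4.3 rows 0.05179418939112997 0.6024428696962373
```

>>> arm_command:
  plan:
    - {"claw": 0,"dx": 0.2,"dy": -0.05,"dz": 0,"twist": 6.5}
    - {"claw": 0,"dx": 0.2,"dy": -0.05,"dz": 0,"twist": 6.5}
    - {"claw": 0,"dx": 0.2,"dy": -0.05,"dz": 0,"twist": 6.5}

```text
time_s: 5.8
position: [0.5281, 0.066, 0.3189]
tcp_rot: [[0.531, 0.847, 0.003], [0.847, -0.531, 0.007], [0.007, -0.001, -1.0]]
force: [0.2, 0.9, -2.9]
opening: 0.131
```

```bash
python3 -c "
from h import *
go(.5289,.066,.320,57.5)
im=bot.capture('top');cv2.imwrite('pics/t2.png',im[:,:,::-1])
go(.5289,.066,.320,57.5)
im=bot.capture('scene');cv2.imwrite('pics/s4.png',cv2.resize(im[130:330,240:480,::-1],None,fx=3,fy=3))
go(.5289,.066,.320,57.5)
"
```

```text
t5.80 pos [0.5281 0.066  0.3189] yaw 57.92 q [ -5.2  15.9  86.4   0.4  77.6 -63.2] F [ 0.2  0.9 -2.9] M [ 0.11 -0.1   0.04] op 0.131 z [ 0.0027  0.007  -1.    ]
dx,dy,dz [ 0.05  0.07 -0.11] twist 0.4 rows 0.03239827257223989 0.05833479025336385
t5.85 pos [0.5281 0.0666 0.3191] yaw 57.98 q [ -5.1  15.9  86.4   0.4  77.6 -63.2] F [-0.  -1.2 -2.9] M [ 0.02 -0.16 -0.01] op 0.131 z [ 0.0031  0.0068 -1.    ]
dx,dy,dz [-0.    0.1  -0.09] twist 0.5 rows 0.032733680942559316 0.06754819429842715
t5.90 pos [0.5282 0.0669 0.3192] yaw 58.01 q [ -5.1  15.9  86.4   0.4  77.6 -63.2] F [-0.2 -0.3 -3.1] M [ 0.02 -0.18 -0.01] op 0.132 z [ 0.0035  0.0066 -1.    ]
dx,dy,dz [-0.04  0.11 -0.08] twist 0.5 rows 0.03361482877125169 0.07054992434088386
```

View pics/s4.png

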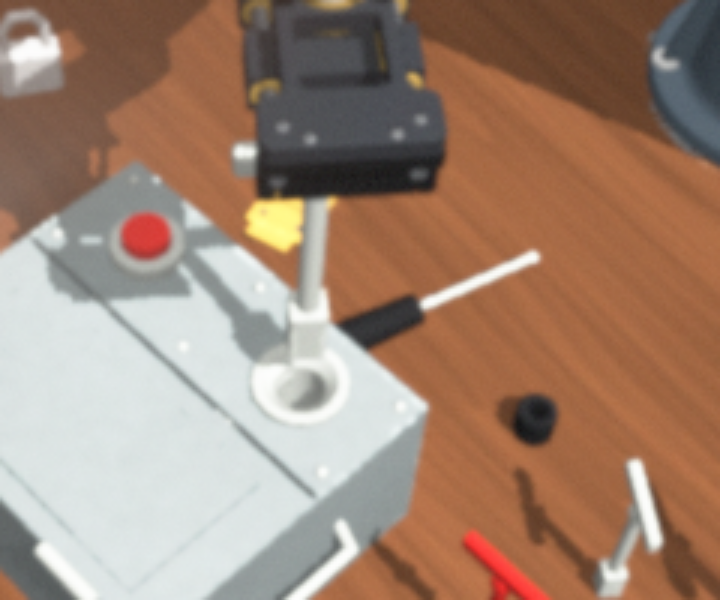

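View pics/t2.png

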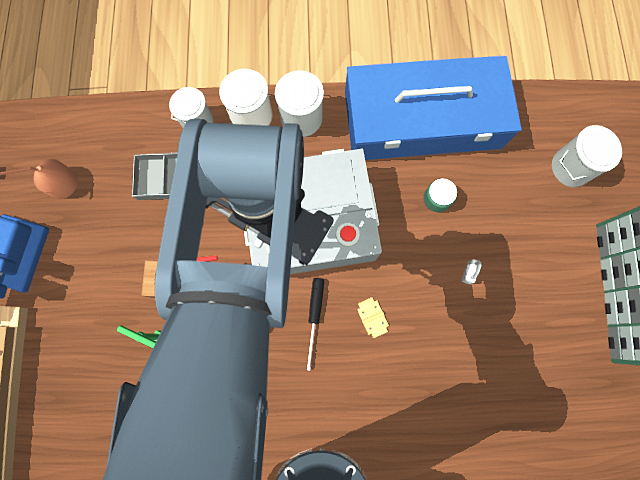

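```bash
python3 -c "
from h import *
go(.5283,.0653,.285,57.5)
"
```

```text
t5.90 pos [0.5282 0.0669 0.3192] yaw 58.01 q [ -5.1  15.9  86.4   0.4  77.6 -63.2] F [-0.2 -0.3 -3.1] M [ 0.02 -0.18 -0.01] op 0.132 z [ 0.0035  0.0066 -1.    ]
dx,dy,dz [-0.15  0.1   3.42] twist 0.5 rows 0.8210181663470675 0.07054992434088386
```

>>> arm_command:
  plan:
    - {"claw": 0,"dx": -0.1,"dy": 0.1,"dz": 0.5,"twist": 0.5}
    - {"claw": 0,"dx": -0.15,"dy": 0.1,"dz": 1.2,"twist": 0.5}
    - {"claw": 0,"dx": -0.15,"dy": 0.1,"dz": 2,"twist": 0.5}
    - {"claw": 0,"dx": -0.15,"dy": 0.1,"dz": 2.8,"twist": 0.5}
    - {"claw": 0,"dx": -0.15,"dy": 0.1,"dz": 3.3,"twist": 0.5}
    - {"claw": 0,"dx": -0.15,"dy": 0.1,"dz": 3.4,"twist": 0.5}
    - {"claw": 0,"dx": -0.15,"dy": 0.1,"dz": 3.4,"twist": 0.5}

```text
time_s: 6.48
position: [0.5279, 0.0654, 0.2844]
tcp_rot: [[0.537, 0.844, 0.002], [0.844, -0.537, 0.007], [0.007, -0.002, -1.0]]
force: [0.9, 0.4, -2.7]
opening: 0.129
```

```bash
python3 -c "
from h import *
go(.5283,.0653,.275,57.5)
"
```

```text
t6.48 pos [0.5279 0.0654 0.2844] yaw 57.52 q [ -5.2  17.7  89.4   0.4  72.8 -62.9] F [ 0.9  0.4 -2.7] M [ 0.06 -0.18 -0.04] op 0.129 z [ 0.0019  0.0067 -1.    ]
dx,dy,dz [0.   0.04 0.94] twist 0.0 rows 0.22524154985190203 0.0022178777644436378
```

Now slowly through the countersink.

>>> arm_command:
  plan:
    - {"claw": 0,"dx": 0,"dy": 0.04,"dz": 0.2,"twist": 0}
    - {"claw": 0,"dx": 0,"dy": 0.04,"dz": 0.4,"twist": 0}
    - {"claw": 0,"dx": 0,"dy": 0.04,"dz": 0.55,"twist": 0}
    - {"claw": 0,"dx": 0,"dy": 0.04,"dz": 0.7,"twist": 0}

```text
time_s: 6.82
position: [0.5284, 0.0652, 0.2774]
tcp_rot: [[0.537, 0.844, 0.002], [0.844, -0.537, 0.007], [0.007, -0.002, -1.0]]
force: [-0.2, -0.2, -3.9]
opening: 0.134
```

```bash
python3 -c "
from h import *
go(.5283,.0653,.271,57.5)
"
```

```text
t6.82 pos [0.5284 0.0652 0.2774] yaw 57.51 q [ -5.2  18.1  90.    0.4  71.9 -62.9] F [-0.2 -0.2 -3.9] M [ 0.05 -0.1   0.04] op 0.134 z [ 0.0023  0.0067 -1.    ]
dx,dy,dz [-0.   -0.02  0.64] twist 0.0 rows 0.1540191635152119 0.0019483494074692236
```

>>> arm_command:
  plan:
    - {"claw": 0,"dx": 0,"dy": 0,"dz": 0.15,"twist": 0}
    - {"claw": 0,"dx": 0,"dy": 0,"dz": 0.3,"twist": 0}
    - {"claw": 0,"dx": 0,"dy": 0,"dz": 0.4,"twist": 0}
    - {"claw": 0,"dx": 0,"dy": 0,"dz": 0.5,"twist": 0}

```text
time_s: 7.15
position: [0.5284, 0.0652, 0.2723]
tcp_rot: [[0.537, 0.844, 0.002], [0.843, -0.537, 0.007], [0.007, -0.002, -1.0]]
force: [-0.2, -0.1, -3.5]
opening: 0.131
```

```bash
python3 -c "
from h import *
go(.5283,.0653,.267,57.5)
"
```

```text
t7.15 pos [0.5284 0.0652 0.2723] yaw 57.51 q [ -5.2  18.4  90.4   0.4  71.1 -62.9] F [-0.2 -0.1 -3.5] M [ 0.03 -0.16  0.02] op 0.131 z [ 0.0023  0.0067 -1.    ]
dx,dy,dz [-0.   -0.02  0.53] twist 0.0 rows 0.12819893689377027 0.0015517262579006917
```

>>> arm_command:
  plan:
    - {"claw": 0,"dx": 0,"dy": 0,"dz": 0.15,"twist": 0}
    - {"claw": 0,"dx": 0,"dy": 0,"dz": 0.3,"twist": 0}
    - {"claw": 0,"dx": 0,"dy": 0,"dz": 0.45,"twist": 0}
    - {"claw": 0,"dx": 0,"dy": 0,"dz": 0.6,"twist": 0}
    - {"claw": 0,"dx": 0,"dy": 0,"dz": 0.8,"twist": 0}

```text
time_s: 7.57
position: [0.5299, 0.0653, 0.266]
tcp_rot: [[0.537, 0.843, 0.006], [0.843, -0.537, 0.007], [0.009, 0.002, -1.0]]
force: [-0.1, 0.7, -1.6]
opening: 0.136
```

```bash
python3 -c "
from h import *
im=bot.capture('scene');cv2.imwrite('pics/s5.png',cv2.resize(im[130:330,240:480,::-1],None,fx=3,fy=3))
go(.5283,.0653,.250,57.5)
"
```

```text
t7.62 pos [0.5292 0.0653 0.2649] yaw 57.52 q [ -5.2  18.8  91.    0.4  70.  -62.9] F [ 0.4  1.  -2.6] M [ 0.09 -0.27  0.05] op 0.133 z [ 0.0045  0.0067 -1.    ]
dx,dy,dz [-0.06 -0.08  1.49] twist 0.0 rows 0.3577892983898994 0.002140348806540768
```

View pics/s5.png

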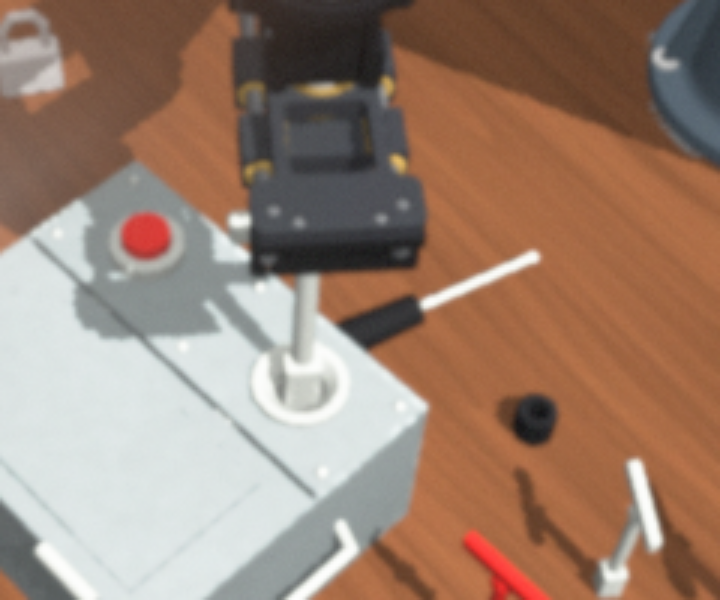

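The key's foot has entered the shaft mouth centrally, at crop (302,385), with almost no contact force. Descending further.

>>> arm_command:
  plan:
    - {"claw": 0,"dx": -0.04,"dy": -0.05,"dz": 0.2,"twist": 0}
    - {"claw": 0,"dx": -0.06,"dy": -0.08,"dz": 0.5,"twist": 0}
    - {"claw": 0,"dx": -0.06,"dy": -0.08,"dz": 0.8,"twist": 0}
    - {"claw": 0,"dx": -0.06,"dy": -0.08,"dz": 1.1,"twist": 0}
    - {"claw": 0,"dx": -0.06,"dy": -0.08,"dz": 1.4,"twist": 0}
    - {"claw": 0,"dx": -0.06,"dy": -0.08,"dz": 1.5,"twist": 0}

```text
time_s: 8.12
position: [0.5278, 0.0654, 0.249]
tcp_rot: [[0.537, 0.843, 0.003], [0.843, -0.537, 0.007], [0.007, -0.001, -1.0]]
force: [0.3, 0.7, -2.2]
opening: 0.131
```

```bash
python3 -c "
from h import *
go(.5283,.0653,.230,57.5)
"
```

```text
t8.12 pos [0.5278 0.0654 0.249 ] yaw 57.51 q [ -5.2  19.7  92.3   0.4  67.8 -62.9] F [ 0.3  0.7 -2.2] M [ 0.14 -0.14 -0.02] op 0.131 z [ 0.003   0.0069 -1.    ]
dx,dy,dz [0.01 0.05 1.9 ] twist 0.0 rows 0.45613974407987046 0.0013016311897398121
```

>>> arm_command:
  plan:
    - {"claw": 0,"dx": 0.01,"dy": 0.05,"dz": 0.3,"twist": 0}
    - {"claw": 0,"dx": 0.01,"dy": 0.05,"dz": 0.6,"twist": 0}
    - {"claw": 0,"dx": 0.01,"dy": 0.05,"dz": 0.9,"twist": 0}
    - {"claw": 0,"dx": 0.01,"dy": 0.05,"dz": 1.2,"twist": 0}
    - {"claw": 0,"dx": 0.01,"dy": 0.05,"dz": 1.5,"twist": 0}
    - {"claw": 0,"dx": 0.01,"dy": 0.05,"dz": 1.8,"twist": 0}
    - {"claw": 0,"dx": 0.01,"dy": 0.05,"dz": 1.9,"twist": 0}

```text
time_s: 8.7
position: [0.5281, 0.0653, 0.2294]
tcp_rot: [[0.537, 0.843, 0.002], [0.843, -0.537, 0.007], [0.007, -0.002, -1.0]]
force: [-0.4, -0.4, -1.9]
opening: 0.128
```

```bash
python3 -c "
from h import *
go(.5283,.0653,.210,57.5)
"
```

```text
t8.70 pos [0.5281 0.0653 0.2294] yaw 57.51 q [ -5.2  21.1  93.7   0.5  65.2 -62.9] F [-0.4 -0.4 -1.9] M [ 0.13 -0.15  0.02] op 0.128 z [ 0.0022  0.007  -1.    ]
dx,dy,dz [-0.01  0.02  1.94] twist 0.0 rows 0.4661221456404771 0.0012680107744642056
```

>>> arm_command:
  plan:
    - {"claw": 0,"dx": 0,"dy": 0.02,"dz": 0.4,"twist": 0}
    - {"claw": 0,"dx": 0,"dy": 0.02,"dz": 0.8,"twist": 0}
    - {"claw": 0,"dx": 0,"dy": 0.02,"dz": 1.2,"twist": 0}
    - {"claw": 0,"dx": 0,"dy": 0.02,"dz": 1.6,"twist": 0}
    - {"claw": 0,"dx": 0,"dy": 0.02,"dz": 2.0,"twist": 0}
    - {"claw": 0,"dx": 0,"dy": 0.02,"dz": 2.4,"twist": 0}
    - {"claw": 0,"dx": 0,"dy": 0.02,"dz": 2.7,"twist": 0}
    - {"claw": 0,"dx": 0,"dy": 0.02,"dz": 2.9,"twist": 0}

```text
time_s: 9.37
position: [0.5282, 0.0654, 0.1999]
tcp_rot: [[0.537, 0.843, 0.002], [0.843, -0.537, 0.007], [0.007, -0.002, -1.0]]
force: [0.3, 0.7, -3.2]
opening: 0.131
```

```bash
python3 -c "
from h import *
go(.5283,.0653,.194,57.5)
"
```

```text
t9.37 pos [0.5282 0.0654 0.1999] yaw 57.51 q [ -5.2  23.2  95.6   0.5  61.1 -63. ] F [ 0.3  0.7 -3.2] M [ 0.02 -0.15  0.01] op 0.131 z [ 0.0016  0.007  -1.    ]
dx,dy,dz [-0.01  0.02  0.59] twist 0.0 rows 0.1418807793892473 0.0012029178370309825
```

>>> arm_command:
  plan:
    - {"claw": 0,"dx": 0,"dy": 0,"dz": 0.15,"twist": 0}
    - {"claw": 0,"dx": 0,"dy": 0,"dz": 0.3,"twist": 0}
    - {"claw": 0,"dx": 0,"dy": 0,"dz": 0.45,"twist": 0}
    - {"claw": 0,"dx": 0,"dy": 0,"dz": 0.6,"twist": 0}
    - {"claw": 0,"dx": 0,"dy": 0,"dz": 0.7,"twist": 0}

```text
time_s: 9.78
position: [0.5282, 0.0655, 0.1928]
tcp_rot: [[0.537, 0.843, 0.002], [0.843, -0.537, 0.007], [0.007, -0.002, -1.0]]
force: [0.3, -0.3, -3.0]
opening: 0.132
```

>>> arm_command:
  plan:
    - {"claw": 0,"dx": 0,"dy": 0,"dz": 0.1,"twist": 0}
    - {"claw": 0,"dx": 0,"dy": 0,"dz": 0.2,"twist": 0}
    - {"claw": 0,"dx": 0,"dy": 0,"dz": 0.3,"twist": 0}

```text
time_s: 10.03
position: [0.5283, 0.0655, 0.1898]
tcp_rot: [[0.537, 0.843, 0.002], [0.843, -0.537, 0.007], [0.007, -0.002, -1.0]]
force: [0.0, 0.3, -3.2]
opening: 0.131
```

>>> arm_command:
  plan:
    - {"claw": 0,"dx": 0,"dy": 0,"dz": 0.1,"twist": 0}
    - {"claw": 0,"dx": 0,"dy": 0,"dz": 0.2,"twist": 0}

```text
time_s: 10.2
position: [0.5287, 0.0655, 0.1882]
tcp_rot: [[0.537, 0.844, 0.003], [0.843, -0.537, 0.007], [0.007, -0.001, -1.0]]
force: [-0.3, 0.5, 3.9]
opening: 0.13
```

>>> arm_command:
  plan:
    - {"claw": 0,"dx": 0,"dy": 0,"dz": 0.05,"twist": 0}
    - {"claw": 0,"dx": 0,"dy": 0,"dz": 0.05,"twist": 0}

```text
time_s: 10.37
position: [0.5292, 0.0655, 0.1883]
tcp_rot: [[0.537, 0.844, 0.004], [0.843, -0.537, 0.007], [0.008, -0.0, -1.0]]
force: [-1.0, 0.8, 2.1]
opening: 0.132
```

```bash
python3 -c "
from h import *
go(.5283,.0653,.187,57.5)
"
```

```text
t10.37 pos [0.5292 0.0655 0.1883] yaw 57.51 q [ -5.2  24.1  96.4   0.5  59.4 -63. ] F [-1.   0.8  2.1] M [ 0.05 -0.03  0.01] op 0.132 z [ 0.0043  0.0068 -1.    ]
dx,dy,dz [-0.07 -0.07  0.13] twist 0.0 rows 0.038766348370651106 0.0017250797001767812
```

>>> arm_command:
  plan:
    - {"claw": 0,"dx": 0,"dy": 0,"dz": 0.08,"twist": 2.5}
    - {"claw": 0,"dx": 0,"dy": 0,"dz": 0.08,"twist": 5}
    - {"claw": 0,"dx": 0,"dy": 0,"dz": 0.08,"twist": 5}

```text
time_s: 10.62
position: [0.5296, 0.0655, 0.1881]
tcp_rot: [[0.609, 0.793, 0.005], [0.793, -0.609, 0.007], [0.009, 0.0, -1.0]]
force: [-0.4, 0.0, 2.2]
opening: 0.131
```

```bash
python3 -c "
from h import *
go(.5283,.0653,.187,57.5)
"
```

```text
t10.62 pos [0.5296 0.0655 0.1881] yaw 52.47 q [ -5.2  24.1  96.4   0.5  59.3 -57.9] F [-0.4  0.   2.2] M [ 0.06 -0.02 -0.03] op 0.131 z [ 0.0055  0.0068 -1.    ]
dx,dy,dz [-0.1  -0.09  0.11] twist -5.0 rows 0.042175094195285964 0.7029320764494623
```

>>> arm_command:
  plan:
    - {"claw": 0,"dx": -0.08,"dy": -0.08,"dz": 0.12,"twist": 2.5}
    - {"claw": 0,"dx": -0.08,"dy": -0.08,"dz": 0.14,"twist": 5}
    - {"claw": 0,"dx": -0.08,"dy": -0.08,"dz": 0.15,"twist": 5}

```text
time_s: 10.87
position: [0.5294, 0.0654, 0.1875]
tcp_rot: [[0.676, 0.737, 0.008], [0.737, -0.676, 0.007], [0.01, 0.001, -1.0]]
force: [0.8, -0.1, 4.5]
opening: 0.137
```

```bash
python3 -c "
from h import *
go(.5283,.0653,.187,57.5)
"
```

```text
t10.87 pos [0.5294 0.0654 0.1875] yaw 47.48 q [ -5.2  24.1  96.5   0.5  59.  -53. ] F [ 0.8 -0.1  4.5] M [ 0.11 -0.06  0.01] op 0.137 z [ 0.0078  0.0068 -0.9999]
dx,dy,dz [-0.08 -0.08  0.05] twist -10.0 rows 0.029089444910876002 1.3989534171393774
```

>>> arm_command:
  plan:
    - {"claw": 0,"dx": -0.08,"dy": -0.08,"dz": -0.2,"twist": 0}
    - {"claw": 0,"dx": -0.08,"dy": -0.08,"dz": -0.2,"twist": -6}
    - {"claw": 0,"dx": -0.08,"dy": -0.08,"dz": -0.2,"twist": -12}
    - {"claw": 0,"dx": -0.08,"dy": -0.08,"dz": -0.2,"twist": -14}

```text
time_s: 11.2
position: [0.5274, 0.0653, 0.1888]
tcp_rot: [[0.472, 0.881, 0.006], [0.881, -0.472, 0.007], [0.009, 0.002, -1.0]]
force: [1.1, 0.7, -2.7]
opening: 0.13
```

```bash
python3 -c "
from h import *
go(.5283,.0653,.187,57.5)
"
```

```text
t11.20 pos [0.5274 0.0653 0.1888] yaw 61.82 q [ -5.3  23.9  96.6   0.5  59.2 -67.3] F [ 1.1  0.7 -2.7] M [ 0.16 -0.15  0.02] op 0.130 z [ 0.0059  0.0069 -1.    ]
dx,dy,dz [0.04 0.08 0.18] twist 4.3 rows 0.04713079645608386 0.6030805744105522
```

>>> arm_command:
  plan:
    - {"claw": 0,"dx": 0.02,"dy": 0.04,"dz": 0.1,"twist": 0}
    - {"claw": 0,"dx": 0.02,"dy": 0.04,"dz": 0.2,"twist": 0}
    - {"claw": 0,"dx": 0.02,"dy": 0.04,"dz": 0.25,"twist": -2}
    - {"claw": 0,"dx": 0.02,"dy": 0.04,"dz": 0.25,"twist": -4}
    - {"claw": 0,"dx": 0.02,"dy": 0.04,"dz": 0.25,"twist": -6}
    - {"claw": 0,"dx": 0.02,"dy": 0.04,"dz": 0.25,"twist": -8}
    - {"claw": 0,"dx": 0.02,"dy": 0.04,"dz": 0.25,"twist": -10}

```text
time_s: 11.78
position: [0.5273, 0.0653, 0.1855]
tcp_rot: [[0.31, 0.951, 0.004], [0.951, -0.31, 0.007], [0.008, 0.002, -1.0]]
force: [0.6, -0.1, -2.5]
opening: 0.131
```

```bash
python3 -c "
from h import *
go(.5283,.0653,.187,57.5)
"
```

```text
t11.78 pos [0.5273 0.0653 0.1855] yaw 71.92 q [ -5.3  24.2  96.8   0.5  58.8 -77.4] F [ 0.6 -0.1 -2.5] M [ 0.13 -0.25 -0.03] op 0.131 z [ 0.0045  0.0069 -1.    ]
dx,dy,dz [ 0.03  0.09 -0.15] twist 14.4 rows 0.04290278427763088 2.013492136075986
```

>>> arm_command:
  plan:
    - {"claw": 0,"dx": 0.02,"dy": 0.04,"dz": 0.1,"twist": 0}
    - {"claw": 0,"dx": 0.02,"dy": 0.04,"dz": 0.2,"twist": 0}
    - {"claw": 0,"dx": 0.02,"dy": 0.04,"dz": 0.3,"twist": 0}

```text
time_s: 12.03
position: [0.5275, 0.0654, 0.182]
tcp_rot: [[0.311, 0.95, 0.004], [0.95, -0.311, 0.007], [0.008, 0.001, -1.0]]
force: [0.7, 0.0, -2.9]
opening: 0.137
```

```bash
python3 -c "
from h import *
go(.5283,.0653,.187,57.5)
"
```

```text
t12.03 pos [0.5275 0.0654 0.182 ] yaw 71.88 q [ -5.2  24.5  96.9   0.5  58.4 -77.4] F [ 0.7  0.  -2.9] M [ 0.1  -0.22 -0.05] op 0.137 z [ 0.0036  0.0069 -1.    ]
dx,dy,dz [ 0.02  0.08 -0.5 ] twist 14.4 rows 0.12244231238629856 2.0084481082583094
```

>>> arm_command:
  plan:
    - {"claw": 0,"dx": 0.02,"dy": 0.04,"dz": 0.15,"twist": 0}
    - {"claw": 0,"dx": 0.02,"dy": 0.04,"dz": 0.3,"twist": 0}
    - {"claw": 0,"dx": 0.02,"dy": 0.04,"dz": 0.45,"twist": 0}
    - {"claw": 0,"dx": 0.02,"dy": 0.04,"dz": 0.6,"twist": 0}

```text
time_s: 12.37
position: [0.5279, 0.0655, 0.1757]
tcp_rot: [[0.311, 0.95, 0.003], [0.95, -0.311, 0.007], [0.008, 0.001, -1.0]]
force: [-0.1, 0.1, -2.3]
opening: 0.135
```

```bash
python3 -c "
from h import *
go(.5283,.0653,.187,57.5)
"
```

```text
t12.37 pos [0.5279 0.0655 0.1757] yaw 71.87 q [ -5.2  25.   97.3   0.5  57.6 -77.4] F [-0.1  0.1 -2.3] M [ 0.04 -0.15 -0.05] op 0.135 z [ 0.0033  0.0069 -1.    ]
dx,dy,dz [ 0.    0.05 -1.13] twist 14.4 rows 0.27111390258314877 2.0073857767361685
```

>>> arm_command:
  plan:
    - {"claw": 0,"dx": 0.02,"dy": 0.04,"dz": 0.15,"twist": 0}
    - {"claw": 0,"dx": 0.02,"dy": 0.04,"dz": 0.3,"twist": 0}
    - {"claw": 0,"dx": 0.02,"dy": 0.04,"dz": 0.45,"twist": 0}
    - {"claw": 0,"dx": 0.02,"dy": 0.04,"dz": 0.6,"twist": 0}
    - {"claw": 0,"dx": 0.02,"dy": 0.04,"dz": 0.75,"twist": 0}
    - {"claw": 0,"dx": 0.02,"dy": 0.04,"dz": 0.9,"twist": 0}

```text
time_s: 12.87
position: [0.5283, 0.0656, 0.1666]
tcp_rot: [[0.311, 0.95, 0.003], [0.95, -0.311, 0.007], [0.008, 0.001, -1.0]]
force: [-0.1, 1.0, -4.0]
opening: 0.131
```

```bash
python3 -c "
from h import *
go(.5283,.0653,.163,57.5)
"
```

```text
t12.87 pos [0.5283 0.0656 0.1666] yaw 71.87 q [ -5.2  25.8  97.7   0.5  56.4 -77.4] F [-0.1  1.  -4. ] M [ 0.08 -0.19  0.02] op 0.131 z [ 0.0034  0.0069 -1.    ]
dx,dy,dz [-0.04  0.01  0.36] twist 14.4 rows 0.08620999423219433 2.007167840464643
```

>>> arm_command:
  plan:
    - {"claw": 0,"dx": 0,"dy": 0,"dz": 0.1,"twist": 0}
    - {"claw": 0,"dx": 0,"dy": 0,"dz": 0.2,"twist": 0}
    - {"claw": 0,"dx": 0,"dy": 0,"dz": 0.3,"twist": 0}
    - {"claw": 0,"dx": 0,"dy": 0,"dz": 0.38,"twist": 0}

```text
time_s: 13.2
position: [0.5285, 0.0656, 0.1628]
tcp_rot: [[0.311, 0.95, 0.004], [0.95, -0.311, 0.007], [0.008, 0.001, -1.0]]
force: [0.1, -0.0, 3.4]
opening: 0.128
```

```bash
python3 -c "
from h import *
go(.5283,.0653,.163,57.5)
"
```

```text
t13.20 pos [0.5285 0.0656 0.1628] yaw 71.88 q [ -5.2  26.1  97.9   0.5  55.8 -77.4] F [ 0.1 -0.   3.4] M [ 0.01 -0.14 -0.01] op 0.128 z [ 0.0037  0.0068 -1.    ]
dx,dy,dz [-0.04 -0.01 -0.02] twist 14.4 rows 0.010705907940693152 2.0077776707226356
```

>>> arm_command:
  plan:
    - {"claw": 0,"dx": 0,"dy": 0,"dz": 0.05,"twist": 3}
    - {"claw": 0,"dx": 0,"dy": 0,"dz": 0.05,"twist": 6}
    - {"claw": 0,"dx": 0,"dy": 0,"dz": 0.05,"twist": 9}
    - {"claw": 0,"dx": 0,"dy": 0,"dz": 0.05,"twist": 12}
    - {"claw": 0,"dx": 0,"dy": 0,"dz": 0.05,"twist": 15}

```text
time_s: 13.62
position: [0.5292, 0.0655, 0.1629]
tcp_rot: [[0.548, 0.837, 0.005], [0.837, -0.548, 0.006], [0.008, 0.001, -1.0]]
force: [0.1, 0.2, -0.5]
opening: 0.136
```

```bash
python3 -c "
from h import *
go(.5283,.0653,.163,0)
"
```

```text
t13.62 pos [0.5292 0.0655 0.1629] yaw 56.79 q [ -5.2  26.1  97.9   0.5  55.7 -62.3] F [ 0.1  0.2 -0.5] M [ 0.05 -0.19  0.28] op 0.136 z [ 0.0055  0.0063 -1.    ]
dx,dy,dz [-0.06 -0.07 -0.01] twist 56.8 rows 0.02263544750988954 7.9311842683909255
```

>>> arm_command:
  plan:
    - {"claw": 0,"dx": -0.03,"dy": -0.03,"dz": 0,"twist": 4}
    - {"claw": 0,"dx": -0.03,"dy": -0.03,"dz": 0,"twist": 8}
    - {"claw": 0,"dx": -0.03,"dy": -0.03,"dz": 0,"twist": 12}
    - {"claw": 0,"dx": -0.03,"dy": -0.03,"dz": 0,"twist": 16}
    - {"claw": 0,"dx": -0.03,"dy": -0.03,"dz": 0,"twist": 20}
    - {"claw": 0,"dx": -0.03,"dy": -0.03,"dz": 0,"twist": 24}
    - {"claw": 0,"dx": -0.03,"dy": -0.03,"dz": 0,"twist": 28}

```text
time_s: 14.2
position: [0.5291, 0.0653, 0.1629]
tcp_rot: [[0.878, 0.48, 0.006], [0.479, -0.878, 0.006], [0.008, -0.002, -1.0]]
force: [1.2, 0.3, -3.2]
opening: 0.127
```

```bash
python3 -c "
from h import *
go(.5283,.0653,.163,0)
im=bot.capture('scene');cv2.imwrite('pics/s6.png',cv2.resize(im[130:330,240:480,::-1],None,fx=3,fy=3))
"
```

```text
t14.20 pos [0.5291 0.0653 0.1629] yaw 28.65 q [ -5.2  26.1  97.9   0.4  55.7 -34.1] F [ 1.2  0.3 -3.2] M [ 0.02 -0.3   0.24] op 0.127 z [ 0.0061  0.0058 -1.    ]
dx,dy,dz [-0.07 -0.04 -0.01] twist 28.7 rows 0.0198287984018092 4.001766236207984
```

View pics/s6.png

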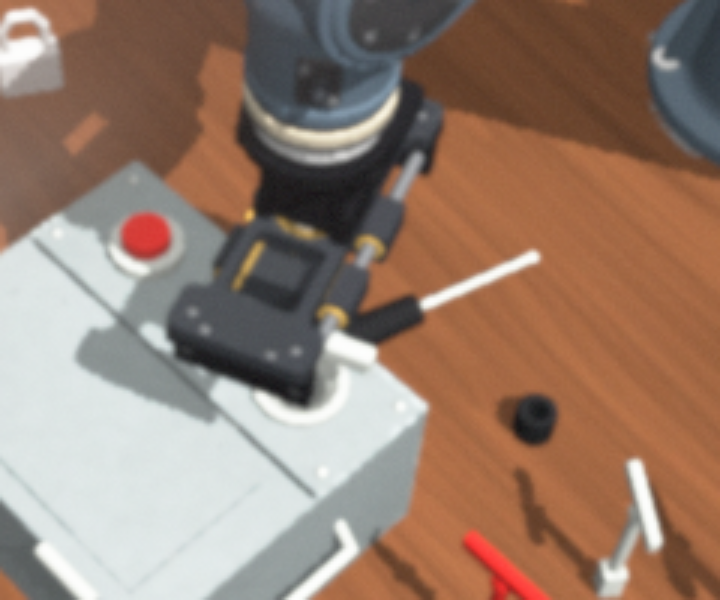

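>>> arm_command:
  plan:
    - {"claw": 0,"dx": -0.03,"dy": -0.02,"dz": 0,"twist": 4}
    - {"claw": 0,"dx": -0.03,"dy": -0.02,"dz": 0,"twist": 8}
    - {"claw": 0,"dx": -0.03,"dy": -0.02,"dz": 0,"twist": 12}
    - {"claw": 0,"dx": -0.03,"dy": -0.02,"dz": 0,"twist": 16}
    - {"claw": 0,"dx": -0.03,"dy": -0.02,"dz": 0,"twist": 20}
    - {"claw": 0,"dx": -0.03,"dy": -0.02,"dz": 0,"twist": 23}

```text
time_s: 14.75
position: [0.5291, 0.0652, 0.1629]
tcp_rot: [[0.995, 0.095, 0.007], [0.095, -0.995, 0.005], [0.007, -0.005, -1.0]]
force: [-0.1, -0.7, -3.2]
opening: 0.132
```

```bash
python3 -c "
from h import *
go(.5283,.0653,.163,0)
"
```

```text
t14.75 pos [0.5291 0.0652 0.1629] yaw 5.47 q [ -5.2  26.   98.    0.4  55.6 -10.9] F [-0.1 -0.7 -3.2] M [-0.02 -0.28  0.22] op 0.132 z [ 0.007   0.0054 -1.    ]
dx,dy,dz [-0.08 -0.02 -0.01] twist 5.5 rows 0.02053724736871139 0.7639471795328208
```

>>> arm_command:
  plan:
    - {"claw": 0,"dx": -0.04,"dy": 0,"dz": 0,"twist": 2}
    - {"claw": 0,"dx": -0.04,"dy": 0,"dz": 0,"twist": 4}
    - {"claw": 0,"dx": -0.04,"dy": 0,"dz": 0,"twist": 5}

```text
time_s: 15.0
position: [0.529, 0.0651, 0.1629]
tcp_rot: [[1.0, 0.009, 0.008], [0.009, -1.0, 0.005], [0.008, -0.005, -1.0]]
force: [0.9, 0.0, -3.2]
opening: 0.131
```

```bash
python3 -c "
from h import *
go(.5283,.0653,.163,0)
"
```

```text
t15.00 pos [0.529  0.0651 0.1629] yaw 0.51 q [-5.2 26.  98.   0.4 55.5 -5.9] F [ 0.9  0.  -3.2] M [-0.02 -0.27  0.22] op 0.131 z [ 0.0076  0.0051 -1.    ]
dx,dy,dz [-0.07 -0.02 -0.01] twist 0.5 rows 0.018748381859842032 0.07081399692907156
```

>>> arm_command:
  plan:
    - {"claw": 0,"dx": -0.03,"dy": 0,"dz": 0,"twist": 2}
    - {"claw": 0,"dx": -0.03,"dy": 0,"dz": 0,"twist": 3}

```text
time_s: 15.17
position: [0.529, 0.065, 0.1629]
tcp_rot: [[0.999, -0.043, 0.008], [-0.043, -0.999, 0.005], [0.008, -0.005, -1.0]]
force: [0.4, -0.0, -2.5]
opening: 0.13
```

```bash
python3 -c "
from h import *
go(.5283,.0653,.163,0)
"
```

```text
t15.17 pos [0.529  0.065  0.1629] yaw -2.48 q [-5.2 26.  98.1  0.4 55.5 -3. ] F [ 0.4 -0.  -2.5] M [-0.07 -0.28  0.15] op 0.130 z [ 0.0081  0.0049 -1.    ]
dx,dy,dz [-0.07 -0.03 -0.01] twist -2.5 rows 0.017459617144371237 0.34622128231418414
```

>>> arm_command:
  plan:
    - {"claw": 0,"dx": -0.03,"dy": 0,"dz": 0,"twist": 2}
    - {"claw": 0,"dx": -0.03,"dy": 0,"dz": 0,"twist": 3}

```text
time_s: 15.33
position: [0.5288, 0.065, 0.1629]
tcp_rot: [[0.995, -0.096, 0.008], [-0.096, -0.995, 0.005], [0.008, -0.005, -1.0]]
force: [0.2, 0.8, -3.7]
opening: 0.132
```

```bash
python3 -c "
from h import *
go(.5283,.0653,.163,0)
"
```

```text
t15.33 pos [0.5288 0.065  0.1629] yaw -5.49 q [-5.2 26.  98.1  0.4 55.5  0.1] F [ 0.2  0.8 -3.7] M [-0.12 -0.2   0.28] op 0.132 z [ 0.0085  0.0047 -1.    ]
dx,dy,dz [-0.06 -0.03 -0.01] twist -5.5 rows 0.015518061591513947 0.7665090633455365
```

>>> arm_command:
  plan:
    - {"claw": 0,"dx": 0,"dy": 0,"dz": 0,"twist": 1.5}
    - {"claw": 0,"dx": 0,"dy": 0,"dz": 0,"twist": 2.5}

```text
time_s: 15.5
position: [0.5289, 0.0649, 0.1629]
tcp_rot: [[0.99, -0.139, 0.009], [-0.139, -0.99, 0.005], [0.008, -0.006, -1.0]]
force: [0.4, -0.1, -3.3]
opening: 0.129
```

```bash
python3 -c "
from h import *
go(.5283,.0653,.163,0)
"
```

```text
t15.50 pos [0.5289 0.0649 0.1629] yaw -8.00 q [-5.2 26.  98.1  0.4 55.5  2.6] F [ 0.4 -0.1 -3.3] M [-0.03 -0.24  0.14] op 0.129 z [ 0.0087  0.0046 -1.    ]
dx,dy,dz [-0.07 -0.03 -0.01] twist -8.0 rows 0.017767159992497436 1.117540846389902
```

>>> arm_command:
  plan:
    - {"claw": 0,"dx": 0,"dy": 0,"dz": 0,"twist": 1}
    - {"claw": 0,"dx": 0,"dy": 0,"dz": 0,"twist": 2}

```text
time_s: 15.67
position: [0.529, 0.0649, 0.1629]
tcp_rot: [[0.985, -0.174, 0.009], [-0.175, -0.985, 0.005], [0.008, -0.006, -1.0]]
force: [0.8, -0.0, -3.6]
opening: 0.131
```

```bash
python3 -c "
from h import *
go(.5283,.0653,.163,0)
"
```

```text
t15.67 pos [0.529  0.0649 0.1629] yaw -10.05 q [-5.2 26.  98.1  0.4 55.5  4.6] F [ 0.8 -0.  -3.6] M [-0.12 -0.25  0.19] op 0.131 z [ 0.0087  0.0045 -1.    ]
dx,dy,dz [-0.07 -0.03 -0.01] twist -10.1 rows 0.019063415180785262 1.4039182236551062
```

>>> arm_command:
  plan:
    - {"claw": 0,"dx": 0,"dy": 0,"dz": 0,"twist": 1}
    - {"claw": 0,"dx": 0,"dy": 0,"dz": 0,"twist": 2}

```text
time_s: 15.83
position: [0.529, 0.0648, 0.1629]
tcp_rot: [[0.978, -0.21, 0.009], [-0.21, -0.978, 0.004], [0.008, -0.006, -1.0]]
force: [0.2, -0.8, -3.1]
opening: 0.136
```

```bash
python3 -c "
from h import *
go(.5283,.0653,.163,0)
"
```

```text
t15.83 pos [0.529  0.0648 0.1629] yaw -12.10 q [-5.2 26.  98.1  0.3 55.5  6.7] F [ 0.2 -0.8 -3.1] M [-0.12 -0.24  0.35] op 0.136 z [ 0.0087  0.0043 -1.    ]
dx,dy,dz [-0.08 -0.03 -0.01] twist -12.1 rows 0.020226275540382234 1.6902676333281066
```

>>> arm_command:
  plan:
    - {"claw": 0,"dx": 0,"dy": 0,"dz": 0,"twist": 0}

```text
time_s: 15.92
position: [0.5289, 0.0648, 0.1629]
tcp_rot: [[0.978, -0.21, 0.009], [-0.21, -0.978, 0.004], [0.008, -0.006, -1.0]]
force: [1.1, -0.3, -3.3]
opening: 0.131
```

```bash
python3 -c "
from h import *
go(.5283,.0653,.163,0)
im=bot.capture('scene');cv2.imwrite('pics/s7.png',cv2.resize(im[130:330,240:480,::-1],None,fx=3,fy=3))
go(.5283,.0653,.163,0)
"
```

```text
t15.92 pos [0.5289 0.0648 0.1629] yaw -12.12 q [-5.2 26.  98.1  0.3 55.5  6.7] F [ 1.1 -0.3 -3.3] M [-0.06 -0.24  0.33] op 0.131 z [ 0.0086  0.0041 -1.    ]
dx,dy,dz [-0.07 -0.04 -0.01] twist -12.1 rows 0.019276106440560034 1.6933737360653474
t15.97 pos [0.5289 0.0648 0.1629] yaw -12.09 q [-5.2 26.  98.1  0.3 55.5  6.7] F [ 0.9 -0.3 -4. ] M [-0.15 -0.2   0.36] op 0.130 z [ 0.0086  0.0042 -1.    ]
dx,dy,dz [-0.07 -0.03 -0.01] twist -12.1 rows 0.01894045002096508 1.6890972847409633
```

View pics/s7.png

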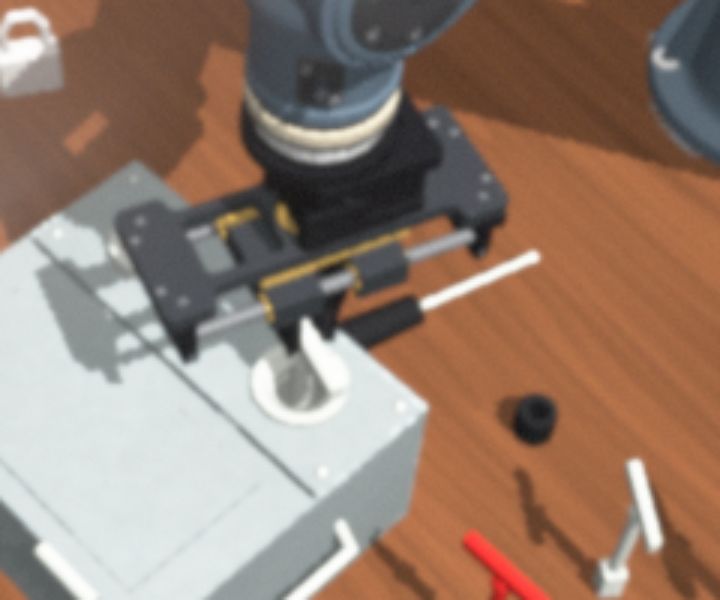

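Mz now holds steady at about 0.34 Nm, up from about 0.2 Nm of friction, so the stem has reached its stop. The travel matches the 1.2 rad. Releasing.

>>> arm_command:
  plan:
    - {"claw": 0.5,"dx": 0,"dy": 0,"dz": 0,"twist": -1}
    - {"claw": 0.5,"dx": 0,"dy": 0,"dz": 0,"twist": -1}
    - {"claw": 0.5,"dx": 0,"dy": 0,"dz": 0,"twist": -1}
    - {"claw": 0.5,"dx": 0,"dy": 0,"dz": 0,"twist": -1}
    - {"claw": 0.5,"dx": 0,"dy": 0,"dz": 0,"twist": -1}
    - {"claw": 0.5,"dx": 0,"dy": 0,"dz": 0,"twist": -1}
    - {"claw": 0.5,"dx": 0,"dy": 0,"dz": 0,"twist": -1}

```text
time_s: 16.55
position: [0.5289, 0.0648, 0.163]
tcp_rot: [[0.981, -0.192, 0.009], [-0.193, -0.981, 0.004], [0.008, -0.006, -1.0]]
force: [-0.3, 0.9, 0.0]
opening: 0.484
```

```bash
python3 -c "
from h import *
go(.529,.065,.25,-12)
"
```

```text
t16.55 pos [0.5289 0.0648 0.163 ] yaw -11.10 q [-5.2 26.  98.1  0.3 55.5  5.7] F [-0.3  0.9  0. ] M [ 0.02 -0.09  0.  ] op 0.484 z [ 0.0087  0.0042 -1.    ]
dx,dy,dz [ 0.07 -0.07 -8.7 ] twist 0.9 rows 2.0853677218151994 0.12549283487075116
```

>>> arm_command:
  plan:
    - {"claw": 0.5,"dx": 0,"dy": 0,"dz": -0.7,"twist": 0}
    - {"claw": 0.5,"dx": 0,"dy": 0,"dz": -2,"twist": 0}
    - {"claw": 0.5,"dx": 0,"dy": 0,"dz": -4,"twist": 0}
    - {"claw": 0.5,"dx": 0,"dy": 0,"dz": -6.5,"twist": 0}
    - {"claw": 0,"dx": 0,"dy": 0,"dz": -8.7,"twist": 0}
    - {"claw": 0,"dx": 0,"dy": 0,"dz": -8.7,"twist": 0}

```text
time_s: 17.05
position: [0.5314, 0.0643, 0.2551]
tcp_rot: [[0.981, -0.192, 0.019], [-0.192, -0.981, 0.003], [0.018, -0.007, -1.0]]
force: [-0.3, -0.2, 0.2]
opening: 0.421
```

```bash
python3 -c "
from h import *
go(.5465,-.0695,.24,-83)
im=bot.capture('scene');cv2.imwrite('pics/s8.png',cv2.resize(im[130:330,240:480,::-1],None,fx=3,fy=3))
"
```

```text
t17.05 pos [0.5314 0.0643 0.2551] yaw -11.10 q [-5.3 19.2 92.   0.3 67.7  5.7] F [-0.3 -0.2  0.2] M [ 0.03 -0.14  0.07] op 0.421 z [ 0.0189  0.0034 -0.9998]
dx,dy,dz [ 4.03 12.85  1.49] twist 71.9 rows 3.2496291914132107 10.042404295266774
```

View pics/s8.png

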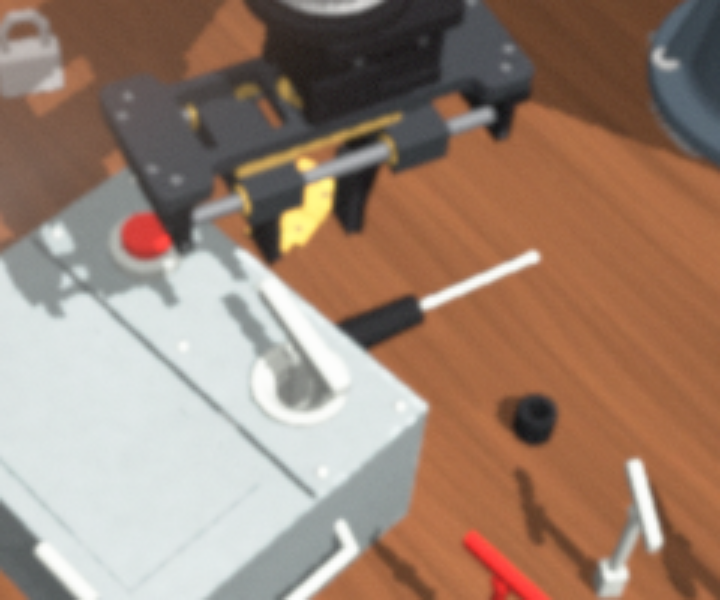

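>>> arm_command:
  plan:
    - {"claw": 0,"dx": 0.3,"dy": 1.5,"dz": 0,"twist": 7}
    - {"claw": 0,"dx": 1,"dy": 4.5,"dz": 0.5,"twist": 14}
    - {"claw": 0,"dx": 2,"dy": 8,"dz": 1,"twist": 21}
    - {"claw": 0,"dx": 3.5,"dy": 11,"dz": 1.5,"twist": 28}
    - {"claw": 0,"dx": 4,"dy": 12.8,"dz": 1.5,"twist": 35}
    - {"claw": 0,"dx": 4,"dy": 12.8,"dz": 1.5,"twist": 42}
    - {"claw": 0,"dx": 4,"dy": 12.8,"dz": 1.5,"twist": 49}
    - {"claw": 0,"dx": 4,"dy": 12.8,"dz": 1.5,"twist": 56}

```text
time_s: 17.77
position: [0.5439, -0.0694, 0.2363]
tcp_rot: [[0.382, -0.924, 0.012], [-0.924, -0.382, 0.005], [0.0, -0.013, -1.0]]
force: [-0.2, 0.1, -0.2]
opening: 0.007
```

```bash
python3 -c "
from h import *
go(.5465,-.0695,.17,-83)
"
```

```text
t17.77 pos [ 0.5439 -0.0694  0.2363] yaw -67.53 q [-19.2  21.7  91.4   0.5  66.4  48.1] F [-0.2  0.1 -0.2] M [-0.01 -0.03 -0.02] op 0.007 z [ 0.0124  0.0047 -0.9999]
dx,dy,dz [ 0.11 -0.14  6.63] twist 15.5 rows 1.5901758841716807 2.1603579774692654
```

>>> arm_command:
  plan:
    - {"claw": 0,"dx": 0.1,"dy": -0.14,"dz": 1,"twist": 7}
    - {"claw": 0,"dx": 0.1,"dy": -0.14,"dz": 2.5,"twist": 14}
    - {"claw": 0,"dx": 0.1,"dy": -0.14,"dz": 4.5,"twist": 15.5}
    - {"claw": 0,"dx": 0.1,"dy": -0.14,"dz": 6,"twist": 15.5}
    - {"claw": 0,"dx": 0.1,"dy": -0.14,"dz": 7.2,"twist": 15.5}
    - {"claw": 0,"dx": 0.1,"dy": -0.14,"dz": 7.5,"twist": 15.5}
    - {"claw": 0,"dx": 0.1,"dy": -0.14,"dz": 7.5,"twist": 15.5}

```text
time_s: 18.35
position: [0.5451, -0.0689, 0.1596]
tcp_rot: [[0.121, -0.993, 0.008], [-0.993, -0.121, 0.006], [-0.005, -0.009, -1.0]]
force: [0.1, -0.5, 0.1]
opening: 0.003
```

```bash
python3 -c "
from h import *
go(.5465,-.0695,.149,-83)
im=bot.capture('scene');cv2.imwrite('pics/s9.png',cv2.resize(im[130:330,200:440,::-1],None,fx=3,fy=3))
"
```

```text
t18.35 pos [ 0.5451 -0.0689  0.1596] yaw -83.04 q [-19.2  27.5  95.9   0.6  56.3  63.6] F [ 0.1 -0.5  0.1] M [ 0.03 -0.   -0.01] op 0.003 z [ 0.0084  0.0061 -0.9999]
dx,dy,dz [ 0.08 -0.12  1.06] twist -0.0 rows 0.2559794005333367 0.005021221624017363
```

View pics/s9.png

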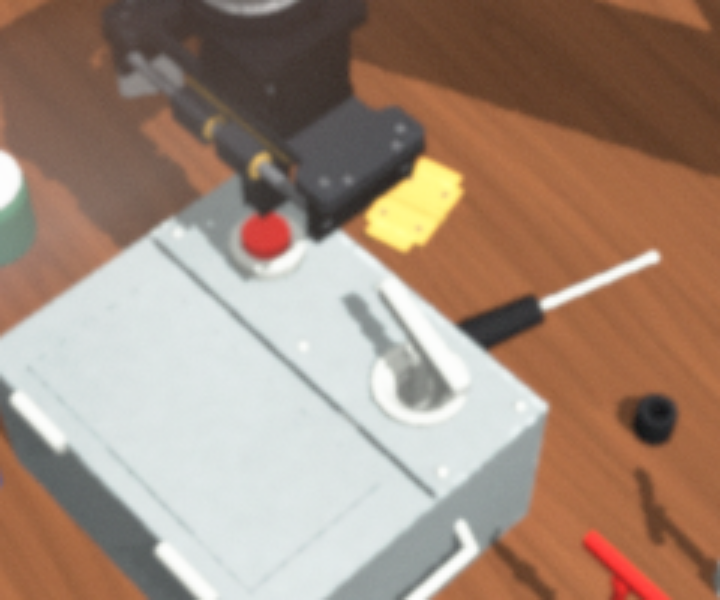

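The closed fingers are above the button, at crop (266,235), and the key stands alone in the shaft. Pressing.

>>> arm_command:
  plan:
    - {"claw": 0,"dx": 0.05,"dy": -0.1,"dz": 0.5,"twist": 0}
    - {"claw": 0,"dx": 0.05,"dy": -0.1,"dz": 1,"twist": 0}
    - {"claw": 0,"dx": 0.05,"dy": -0.1,"dz": 1.3,"twist": 0}
    - {"claw": 0,"dx": 0.05,"dy": -0.1,"dz": 1.5,"twist": 0}
    - {"claw": 0,"dx": 0.05,"dy": -0.1,"dz": 1.65,"twist": 0}

```text
time_s: 18.82
position: [0.5472, -0.0695, 0.1439]
tcp_rot: [[0.121, -0.993, 0.01], [-0.993, -0.121, 0.005], [-0.004, -0.011, -1.0]]
force: [-0.1, 0.2, 0.2]
opening: 0.004
```

```bash
python3 -c "
from h import *
go(.5465,-.0695,.149,-83)
im=bot.capture('scene');cv2.imwrite('pics/s10.png',cv2.resize(im[130:330,200:440,::-1],None,fx=3,fy=3))
"
```

```text
t18.82 pos [ 0.5472 -0.0695  0.1439] yaw -83.03 q [-19.1  28.8  96.5   0.6  54.2  63.5] F [-0.1  0.2  0.2] M [0.03 0.01 0.03] op 0.004 z [ 0.0105  0.0054 -0.9999]
dx,dy,dz [-0.01  0.06 -0.51] twist -0.0 rows 0.12239121125691109 0.004468582949277979
```

View pics/s10.png

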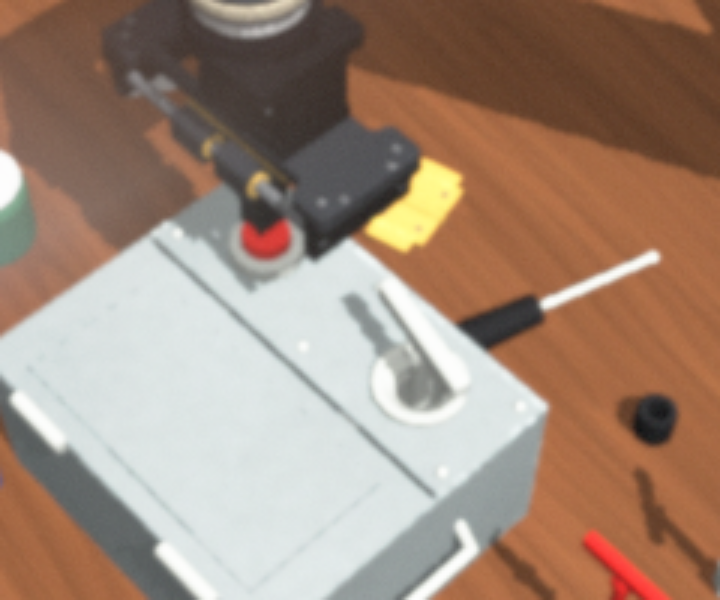

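```bash
python3 -c "
from h import *
p=bot.read_state()['position'];print(p)
print((proj('scene',[p,[.5465,-.0695,.148],[.5465,-.0695,.142]])-[200,130])*3)
im=cv2.imread('pics/s10.png'); cv2.imwrite('pics/s10b.png',cv2.resize(im[150:310,170:370],None,fx=4,fy=3.7))
"
```

```text
[ 0.54703511 -0.06943845  0.14374368]
[[264.81476944 238.6697383 ]
 [265.16410767 233.9557277 ]
 [265.60183726 239.93539412]]
```

View pics/s10b.png

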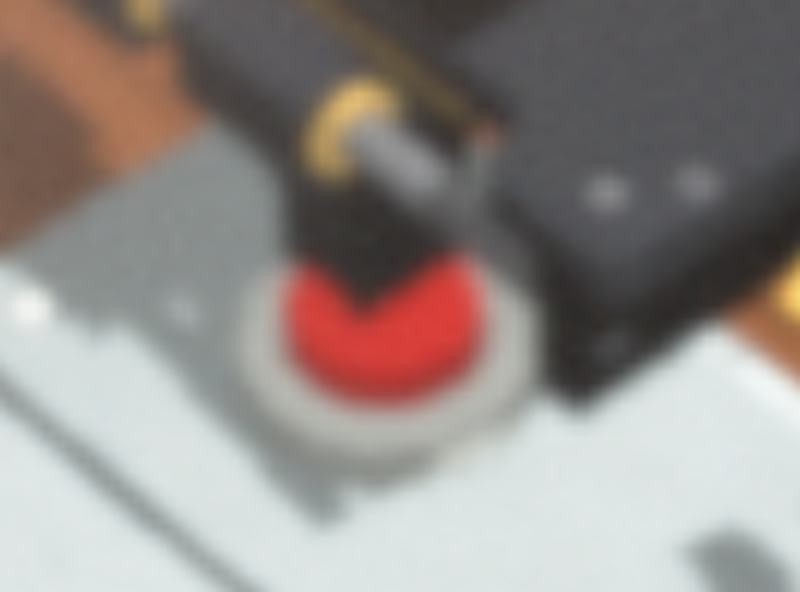

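>>> arm_command:
  plan:
    - {"claw": 0,"dx": 0,"dy": 0,"dz": 0.1,"twist": 0}
    - {"claw": 0,"dx": 0,"dy": 0,"dz": 0.2,"twist": 0}
    - {"claw": 0,"dx": 0,"dy": 0,"dz": 0.2,"twist": 0}

```text
time_s: 19.12
position: [0.547, -0.0694, 0.1417]
tcp_rot: [[0.121, -0.993, 0.01], [-0.993, -0.121, 0.006], [-0.004, -0.011, -1.0]]
force: [0.2, -0.1, -0.2]
opening: 0.003
```

```bash
python3 -c "
from h import *
go(.5465,-.0695,.149,-83)
im=bot.capture('scene');cv2.imwrite('pics/s11.png',cv2.resize(im[130:330,200:440,::-1],None,fx=3,fy=3))
"
```

```text
t19.12 pos [ 0.547  -0.0694  0.1417] yaw -83.03 q [-19.1  29.   96.6   0.6  53.9  63.5] F [ 0.2 -0.1 -0.2] M [ 0.03  0.03 -0.  ] op 0.003 z [ 0.01    0.0056 -0.9999]
dx,dy,dz [ 0.    0.04 -0.73] twist -0.0 rows 0.17615749423438962 0.004172090631039907
```

View pics/s11.png

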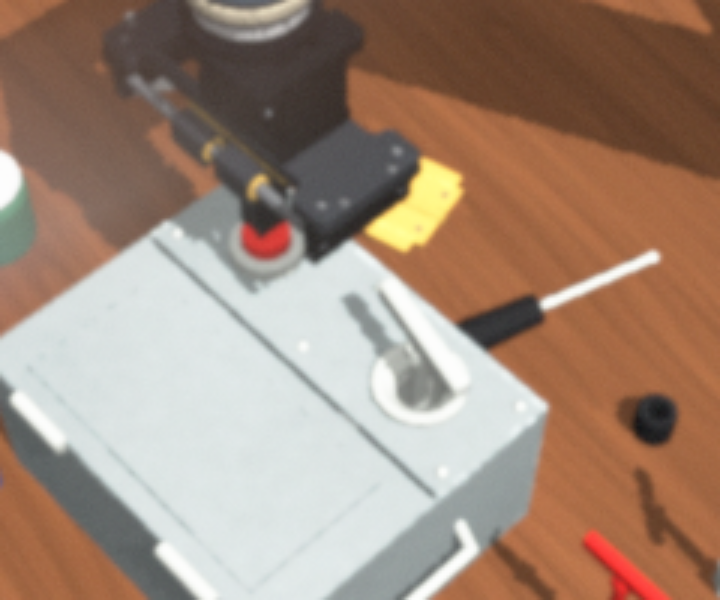

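>>> arm_command:
  plan:
    - {"claw": 0,"dx": 0,"dy": 0,"dz": 0.1,"twist": 0}
    - {"claw": 0,"dx": 0,"dy": 0,"dz": 0.15,"twist": 0}
    - {"claw": 0,"dx": 0,"dy": 0,"dz": 0.15,"twist": 0}

```text
time_s: 19.42
position: [0.547, -0.0694, 0.1402]
tcp_rot: [[0.121, -0.993, 0.01], [-0.993, -0.121, 0.006], [-0.004, -0.011, -1.0]]
force: [-0.2, 0.4, -0.8]
opening: 0.005
```

>>> arm_command:
  plan:
    - {"claw": 0,"dx": 0,"dy": 0,"dz": 0.1,"twist": 0}
    - {"claw": 0,"dx": 0,"dy": 0,"dz": 0.15,"twist": 0}
    - {"claw": 0,"dx": 0,"dy": 0,"dz": 0.15,"twist": 0}

```text
time_s: 19.67
position: [0.5469, -0.0693, 0.1385]
tcp_rot: [[0.121, -0.993, 0.01], [-0.993, -0.121, 0.006], [-0.004, -0.01, -1.0]]
force: [-0.2, -0.3, 0.8]
opening: 0.004
```

```bash
python3 -c "
from h import *
print(two((288.1,208.4),(348,233.1)), two((340.1,256.7),(279.6,244.7)))
im=bot.capture('scene');cv2.imwrite('pics/s12.png',cv2.resize(im[170:240,245:325,::-1],None,fx=9,fy=8,interpolation=cv2.INTER_CUBIC))
im=bot.capture('top');cv2.imwrite('pics/t12.png',cv2.resize(im[140:300,230:430,::-1],None,fx=4,fy=3.7))
go(.5465,-.0695,.149,-83)
"
```

```text
(array([ 0.54646843, -0.07031091,  0.14581784]), np.float64(0.00041494915554456417)) (array([0.52898114, 0.06605181, 0.1362438 ]), np.float64(0.0003921867456602503))
t19.77 pos [ 0.547  -0.0694  0.1386] yaw -83.03 q [-19.1  29.3  96.8   0.6  53.5  63.5] F [ 0.2  0.3 -0.3] M [0.04 0.04 0.04] op 0.010 z [ 0.0099  0.0056 -0.9999]
dx,dy,dz [ 0.    0.04 -1.04] twist -0.0 rows 0.24878250486213208 0.004344956221024843
```

View pics/s12.png

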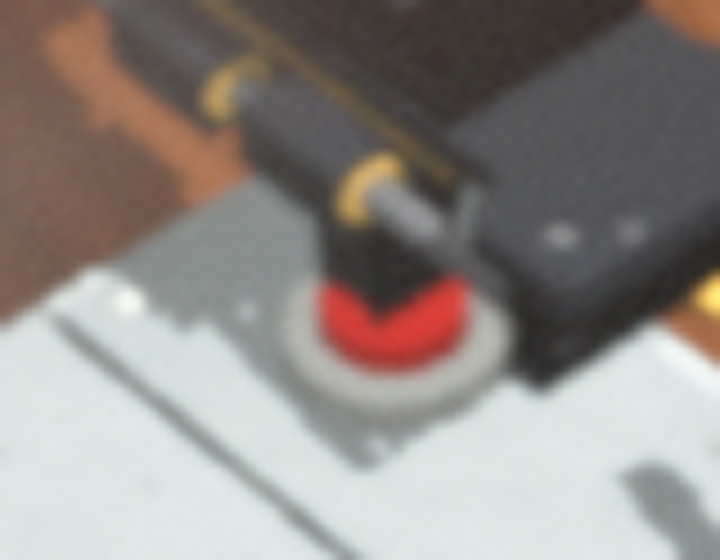

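View pics/t12.png

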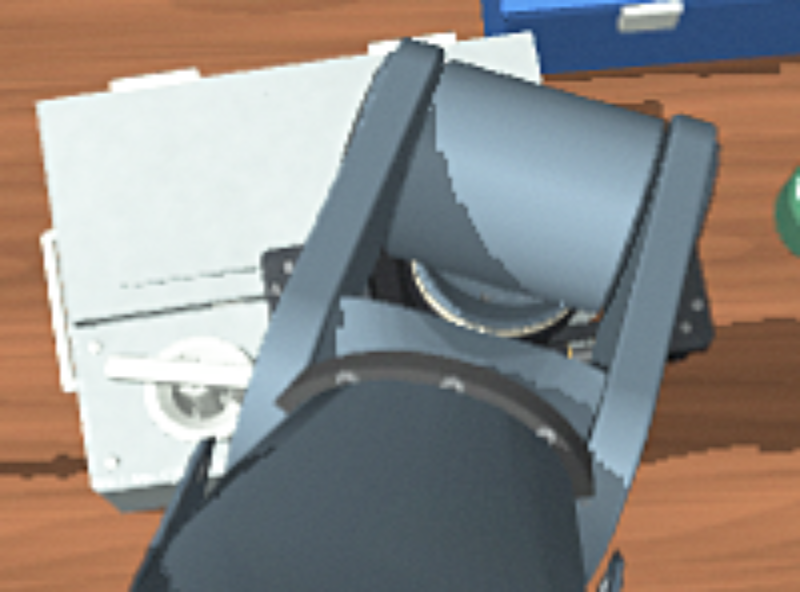

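```bash
python3 -c "
from h import *
s=bot.read_state();p=s['position'];R=s['tcp_rot']
for hx in (.015,.01):
  for a in (-1,1):
    for b in (-1,1):
      print(hx,a,b,[((proj('scene',p+R@[a*hx,b*.0095,c])[0]-[245,170])*[9,8]).round() for c in (0,-.01,-.02)])
print(((proj('scene',p)[0]-[245,170])*[9,8]))
c=bot.calibration('scene');Rc=cv2.Rodrigues(c['rvec'])[0];print(-Rc.T@c['tvec'])
"
```

```text
0.015 -1 -1 [array([404., 390.]), array([402., 363.]), array([400., 336.])]
0.015 -1 1 [array([473., 346.]), array([472., 319.]), array([471., 291.])]
0.015 1 -1 [array([309., 315.]), array([306., 288.]), array([303., 260.])]
0.015 1 1 [array([378., 272.]), array([376., 245.]), array([374., 217.])]
0.01 -1 -1 [array([388., 377.]), array([386., 350.]), array([384., 323.])]
0.01 -1 1 [array([457., 333.]), array([456., 306.]), array([454., 279.])]
0.01 1 -1 [array([324., 327.]), array([322., 300.]), array([319., 273.])]
0.01 1 1 [array([394., 284.]), array([392., 257.]), array([390., 229.])]
[390.81125372 330.06338921]
[0.85739283 0.45062771 0.92010567]
```

```bash
python3 -c "
from h import *
s=bot.read_state();p=s['position'];R=s['tcp_rot']
for L in (.095,):
  for b in (-1,1):
    for c in (-.05,-.07,-.09): print(L,b,c,((proj('scene',p+R@[-L,b*.0375,c])[0]-[245,170])*[9,8]).round(), ((proj('top',p+R@[-L,b*.0375,c])[0]-[230,140])*[4,3.7]).round(), (p+R@[-L,b*.0375,c]).round(3))
"
```

```text
0.095 -1 -0.05 [563. 539.] [266. 285.] [0.572 0.029 0.189]
0.095 -1 -0.07 [562. 483.] [264. 276.] [0.572 0.029 0.209]
0.095 -1 -0.09 [561. 424.] [262. 267.] [0.572 0.029 0.229]
0.095 1 -0.05 [851. 348.] [289. 428.] [0.498 0.02  0.189]
0.095 1 -0.07 [855. 290.] [287. 422.] [0.498 0.02  0.209]
0.095 1 -0.09 [859. 230.] [286. 416.] [0.497 0.02  0.229]
```

>>> arm_command:
  plan:
    - {"claw": 0,"dx": 0,"dy": 0.04,"dz": 0.15,"twist": 0}
    - {"claw": 0,"dx": 0,"dy": 0.04,"dz": 0.3,"twist": 0}
    - {"claw": 0,"dx": 0,"dy": 0.04,"dz": 0.4,"twist": 0}

```text
time_s: 20.02
position: [0.5465, -0.0693, 0.1344]
tcp_rot: [[0.121, -0.993, 0.01], [-0.993, -0.121, 0.006], [-0.004, -0.01, -1.0]]
force: [0.3, 0.1, -0.3]
opening: 0.005
```

>>> arm_command:
  plan:
    - {"claw": 0,"dx": 0,"dy": 0.04,"dz": 0.1,"twist": 0}
    - {"claw": 0,"dx": 0,"dy": 0.04,"dz": 0.2,"twist": 0}
    - {"claw": 0,"dx": 0,"dy": 0.04,"dz": 0.2,"twist": 0}

```text
time_s: 20.27
position: [0.546, -0.0694, 0.1322]
tcp_rot: [[0.121, -0.993, 0.009], [-0.993, -0.121, 0.006], [-0.005, -0.01, -1.0]]
force: [0.8, 0.4, 0.3]
opening: 0.002
```

>>> arm_command:
  plan:
    - {"claw": 0,"dx": 0,"dy": 0.04,"dz": 0.1,"twist": 0}
    - {"claw": 0,"dx": 0,"dy": 0.04,"dz": 0.2,"twist": 0}
    - {"claw": 0,"dx": 0,"dy": 0.04,"dz": 0.2,"twist": 0}

```text
time_s: 20.52
position: [0.546, -0.0694, 0.1305]
tcp_rot: [[0.121, -0.993, 0.01], [-0.993, -0.121, 0.006], [-0.004, -0.011, -1.0]]
force: [-0.0, 1.5, 2.9]
opening: 0.004
```

Contact force begins at a TCP reading of 0.1305, so the real fingertips end about 17 mm above the reported TCP. Pressing through the catch.

>>> arm_command:
  plan:
    - {"claw": 0,"dx": 0,"dy": 0,"dz": 0.15,"twist": 0}
    - {"claw": 0,"dx": 0,"dy": 0,"dz": 0.3,"twist": 0}
    - {"claw": 0,"dx": 0,"dy": 0,"dz": 0.4,"twist": 0}
    - {"claw": 0,"dx": 0,"dy": 0,"dz": 0.4,"twist": 0}

```text
time_s: 20.85
position: [0.5461, -0.0694, 0.1264]
tcp_rot: [[0.121, -0.993, 0.01], [-0.993, -0.121, 0.006], [-0.004, -0.011, -1.0]]
force: [-0.6, -0.1, 3.1]
opening: 0.006
```

```bash
python3 -c "
from h import *
go(.5465,-.0695,.25,-83)
im=bot.capture('scene');cv2.imwrite('pics/s13.png',cv2.resize(im[130:330,200:440,::-1],None,fx=3,fy=3))
"
```

```text
t20.85 pos [ 0.5461 -0.0694  0.1264] yaw -83.04 q [-19.2  30.2  97.5   0.6  51.8  63.5] F [-0.6 -0.1  3.1] M [ 0.09  0.04 -0.02] op 0.006 z [ 0.0103  0.0057 -0.9999]
dx,dy,dz [ -0.04  -0.17 -12.36] twist -0.0 rows 2.9641378496294335 0.005712037448955285
```

View pics/s13.png

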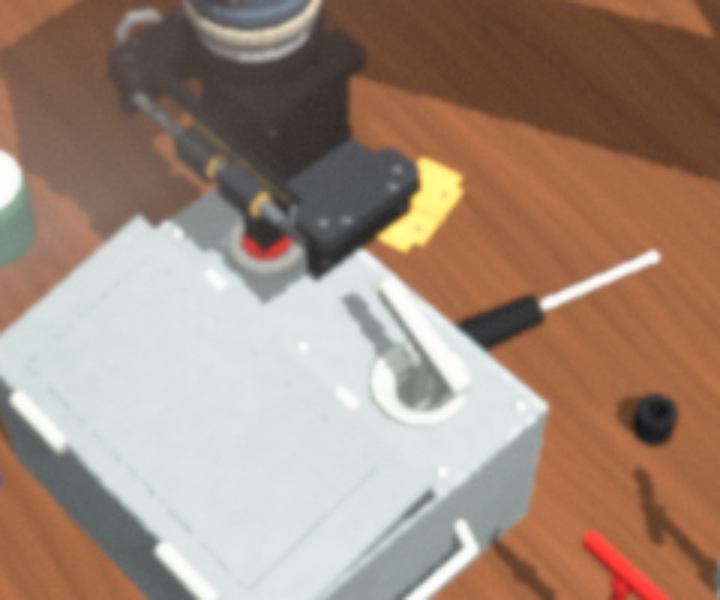

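The lid is rising. Retracting up and away from it.

>>> arm_command:
  plan:
    - {"claw": 0,"dx": 0,"dy": 0,"dz": -2,"twist": 0}
    - {"claw": 0,"dx": 0,"dy": 0.5,"dz": -5,"twist": 0}
    - {"claw": 0,"dx": 0,"dy": 1,"dz": -9,"twist": 0}
    - {"claw": 0,"dx": 0,"dy": 2,"dz": -13,"twist": 0}
    - {"claw": 0,"dx": 1,"dy": 4,"dz": -16,"twist": 0}
    - {"claw": 0,"dx": 2,"dy": 6,"dz": -18,"twist": 0}
    - {"claw": 0,"dx": 4,"dy": 7,"dz": -18,"twist": 0}
    - {"claw": 0,"dx": 6,"dy": 7,"dz": -18,"twist": 0}

```text
time_s: 21.57
position: [0.4804, -0.1387, 0.307]
tcp_rot: [[0.122, -0.992, 0.012], [-0.993, -0.122, 0.004], [-0.003, -0.012, -1.0]]
force: [-0.2, 0.8, -0.5]
opening: 0.005
```

>>> arm_command:
  plan:
    - {"claw": 0,"dx": 3,"dy": 0,"dz": 0,"twist": 0}
    - {"claw": 0,"dx": 6,"dy": 0,"dz": 0,"twist": 0}
    - {"claw": 0,"dx": 9,"dy": 0,"dz": 0,"twist": 0}
    - {"claw": 0,"dx": 12,"dy": 0,"dz": 0,"twist": 0}
    - {"claw": 0,"dx": 14,"dy": 0,"dz": 0,"twist": 0}
    - {"claw": 0,"dx": 14,"dy": 0,"dz": 0,"twist": 0}
    - {"claw": 0,"dx": 14,"dy": 0,"dz": 0,"twist": 0}
    - {"claw": 0,"dx": 14,"dy": 0,"dz": 0,"twist": 0}

```text
time_s: 22.23
position: [0.4968, -0.2768, 0.3059]
tcp_rot: [[0.122, -0.993, 0.01], [-0.993, -0.122, 0.006], [-0.005, -0.011, -1.0]]
force: [-0.2, 0.4, -0.1]
opening: 0.006
```

```bash
python3 -c "
from h import *
go(.5465,-.0695,.25,-83)
im=bot.capture('scene');cv2.imwrite('pics/s14.png',im[:,:,::-1])
im=bot.capture('top');cv2.imwrite('pics/t14.png',im[:,:,::-1])
"
```

```text
t22.23 pos [ 0.4968 -0.2768  0.3059] yaw -83.01 q [-40.7  19.7  82.8   0.7  77.3  42.1] F [-0.2  0.4 -0.1] M [ 0.   -0.01 -0.04] op 0.006 z [ 0.0101  0.006  -0.9999]
dx,dy,dz [-19.94  -7.39   5.76] twist -0.0 rows 5.283423750735507 0.0010245170631881658
```

View pics/s14.png

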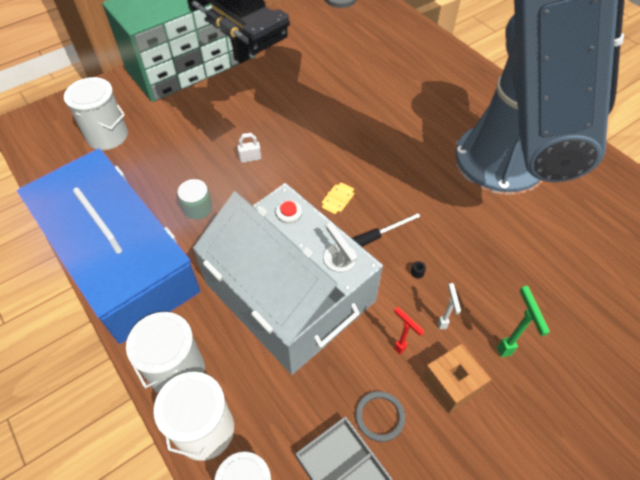

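View pics/t14.png

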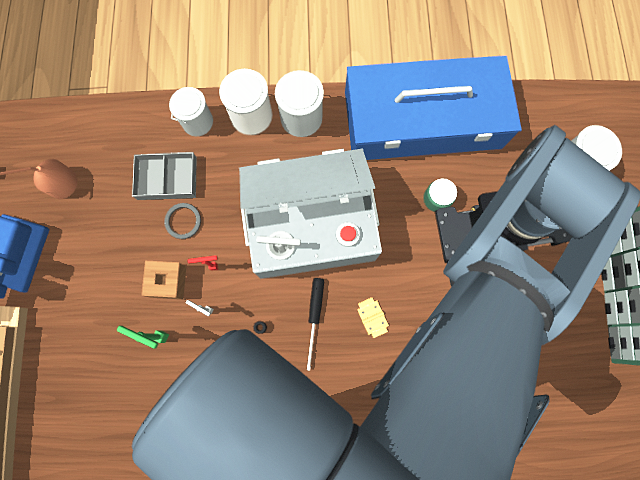

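```bash
python3 -c "
from h import *
a=cv2.imread('pics/s14.png');b=cv2.imread('pics/t14.png')
cv2.imwrite('pics/z1.png',np.hstack([cv2.resize(a[180:310,190:385],None,fx=4,fy=4)[:, :400*2],]))
cv2.imwrite('pics/z2.png',cv2.resize(b[145:280,235:385],None,fx=4,fy=4))
"
```

```text
(no output)
```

View pics/z1.png

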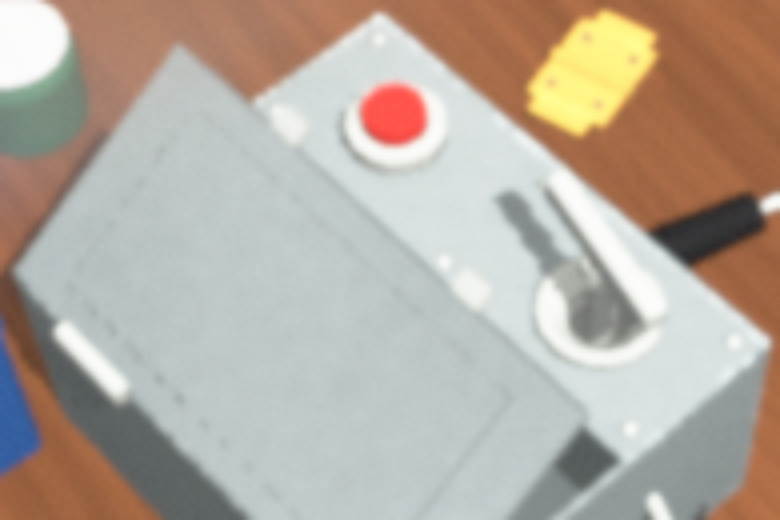

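View pics/z2.png

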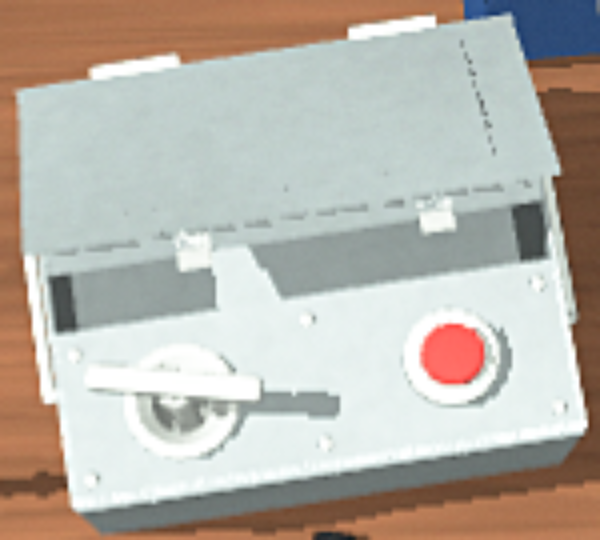

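```bash
python3 -c "
from h import *
f=lambda x,y:(190+x/4-.4,180+y/4-.4)
g=lambda x,y:(235+x/4-.4,145+y/4-.4)
print('lid -y',two(f(180,46),g(558,172)),'lid +y',two(f(588,412),g(25,253)))
print('bar ends',two(f(556,178),g(258,388)),two(f(650,308),g(88,378)))
"
```

```text
lid -y (array([ 0.62284468, -0.12059371,  0.20046619]), np.float64(0.00131334062047568)) lid +y (array([0.59031618, 0.13345782, 0.20246367]), np.float64(0.000188715195853859))
bar ends (array([0.52518609, 0.0253552 , 0.18524334]), np.float64(8.782377154961653e-05)) (array([0.53335043, 0.10428207, 0.18806551]), np.float64(0.0041333952885445465))
```

```bash
python3 -c "
from h import *
s=bot.read_state();print(s['time_s'],s['force']);print(bot.hand_in())"
```

```text
22.3333 [ 0.26186135  0.96171836 -0.19293183]
the job is handed in; nothing more can be done
None
```

The lockbox is open and the job was handed in at 22.3 s. No verdict is reported, so the results below are from my own last checks.

**What I did**
- I lifted the large grey T-key from its block and lowered it down the shaft.
- It touched the stem tip at readings of up to about 8 N. I felt for the angle in both directions until it dropped on, then seated it on the floor about 26 mm further down.
- I turned it clockwise until the moment held steady at about 0.35 Nm at the stop, against about 0.2 Nm of friction while turning. Then I let go, pressed the button and moved the arm clear.

**Last checks**
- **Lid:** the front edge triangulates at z ≈ 0.201 m, which is about 0.57 rad or nearly fully up.
- **Key:** it stands level in the shaft, with the bar top at about 0.185–0.188 m against 0.189 m expected when seated.
- **Other things:** they look unmoved in both views.
- **Arm:** it is clear of everything, with a wrist force of about 1 N (noise level).

**What disagreed**
- The fingers met the button only at a TCP reading of 0.1305 m, not 0.148 m, so the real fingertips end about 17 mm short of the stated TCP. Several cautious steps down met nothing before contact. It also means the pads held the bar higher up than planned, but I saw no slip.
- The tool tilted by up to about 0.01 rad while I felt for the stem and turned the key. It did no visible harm.

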